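# Filming how pump bottles are locked for transport

## Task

Film how the soap bottles are made safe for transport: take the small video camera by its ball grip and swivel and tilt it so that it looks straight at the middle of the row of pumps, then press the record button to start. Next push every lock clip on the table sideways onto the bare stem of a pump, under the pump head, one clip to a bottle (any bottles will do), until it snaps fully home, and let go. When all the clips are on, press the record button again to stop; leave the camera aimed and the other things on the table where they are.

Things in the scene. Friction and masses are not known exactly. Their poses are not given: they have to be found in the camera images.
- stand: fixed low wooden carrier board, 85 x 300 mm, lip top 22 mm high, holding the four pump bottles in one row along its y axis, 70 mm apart. Origin: centre of its underside. Its x axis points away from the robot, as do the pump nozzles, roughly, so its -x side is free for pushing clips on.
- stand_mid (a point): the middle of the row of pumps: the point 140 mm above the table over the board's centre, where the camera is to look
- bottle0_stem (a point): middle of the bare grey stem of a tall white pump bottle fixed in the board, on its axis, 155.5 mm over the table: stem 16 mm thick, 11 mm high, between the black collar (38 mm wide, top 150 mm over the table) and the black pump head (28 mm wide, 20 mm high). Bottle 54 mm wide; nozzle reaches 51 mm from the axis. Order in the row varies
- bottle1_stem (a point): middle of the bare grey stem of a tall white pump bottle fixed in the board, on its axis, 155.5 mm over the table: stem 16 mm thick, 11 mm high, between the black collar (38 mm wide, top 150 mm over the table) and the black pump head (28 mm wide, 20 mm high). Bottle 54 mm wide; nozzle reaches 51 mm from the axis. Order in the row varies
- bottle2_stem (a point): middle of the bare grey stem of a short white pump bottle fixed in the board, on its axis, 130.5 mm over the table: stem 16 mm thick, 11 mm high, between the black collar (38 mm wide, top 125 mm over the table) and the black pump head (28 mm wide, 20 mm high). Bottle 54 mm wide; nozzle reaches 51 mm from the axis. Order in the row varies
- bottle3_stem (a point): middle of the bare grey stem of a short white pump bottle fixed in the board, on its axis, 130.5 mm over the table: stem 16 mm thick, 11 mm high, between the black collar (38 mm wide, top 125 mm over the table) and the black pump head (28 mm wide, 20 mm high). Bottle 54 mm wide; nozzle reaches 51 mm from the axis. Order in the row varies
- clip0: loose white plastic lock clip lying flat: an open C, 6 mm thick, up to 32 mm wide, on a bar with an upright tab at its rear end to hold it by. Origin: centre of the C, on the underside; home, it lies on the stem's axis. x runs from tab to open mouth, z up. Tab: centre 45 mm behind the origin, 10 mm along x, 26 mm along y, top 41 mm over the underside. Mouth ends 16 mm ahead of the origin
- clip1: lock clip like clip0, 26 g. Its two sprung jaws (throat 10 mm, flared mouth 22 mm wide) spread as the mouth is pushed sideways over a stem (12 to 18 N) and snap in behind it; they then hold it there. Three or four clips are on the table; absent ones read None
- clip2: lock clip like clip0
- clip3: lock clip like clip0
- cam_pan (a joint): swivel of the small grey video camera on its post (rad), positive anticlockwise seen from above, range -1.2 to 1.2; friction 0.15 N m, stays where it is left
- cam_tilt (a joint): tilt of the camera (rad), 0 level, positive lens down, range -0.6 to 0.6; friction 0.14 N m, stays where it is left
- cam_pivot (a point): the point where the vertical swivel axis and the level tilt axis cross, 222 mm above the table on the camera's post; it does not move. The lens axis passes through it.
- cam_lens (a point): centre of the lens face, 69 mm ahead of the pivot; its x axis is the lens axis, pointing out of the lens, y to the camera's left, z up. Camera body 80 x 50 x 44 mm about the pivot.
- cam_ball (a point): centre of the black ball grip, 24 mm in diameter, at the end of the thin rod behind the camera: on the lens axis, 135 mm behind the pivot. Move it to swivel and tilt the camera.
- rec (a joint): travel of the record button (m), 0 up, 0.006 fully down; springs back; about 5 N
- rec_top (a point): centre of the top of the record button, a grey cap 28 mm in diameter in a black round housing 44 mm wide, top 18 mm above the table
- soap0: bar of soap, 70 x 42 x 26 mm. Origin: centre of its underside. Bystander, to be left alone.
- soap1: bar of soap, 70 x 42 x 26 mm. Origin: centre of its underside. Bystander, to be left alone.
- soap2: bar of soap, 62 x 45 x 30 mm. Origin: centre of its underside. Bystander, to be left alone.
- beaker: clear beaker, 60 mm wide, 70 mm tall. Origin: centre of its underside. Bystander, to be left alone.
- flask: conical glass flask, 84 mm wide, 140 mm tall. Origin: centre of its underside. Bystander, to be left alone.
- tub: white jar, 90 mm wide, 90 mm tall. Origin: centre of its underside. Bystander, to be left alone.
There are look-alikes about, which are no part of the job. Leave any blue or pink look-alike of the clip2 alone.

How it is judged:
By the outcome, as a careful person would: the job done as asked, in the order asked, and still so for the second after the job is handed in, with the robot touching nothing.
Of clip0, clip1, clip2, clip3 only 3 to 4 are there at a start; the rules pass over those that are not, and their reading is None.
At some moment in a run one of clip0, clip1, clip2, clip3 may be knocked a few centimetres aside while the robot is not near it.
It also fails if it takes over 200 s, if anything falls off the work surface, if the arm or the gripper's body presses on something with over 40 N, if the wrist force passes 120 N, or if a joint passes its speed limit or range.

## Robot

A 6-joint arm with a two-finger parallel gripper is mounted at the origin on the work surface. World frame = base frame: x ahead of the robot, y to its left, z up, the work surface at z = 0. Lengths are in m, angles in rad, forces in N, time in s.
With the tool pointing down it reaches from about 0.4 to 0.925 m from the base axis. Payload 3.4 kg.
Tool frame: the origin (TCP) lies midway between the tips of the shut fingers; the grasp point (between the pads) lies robot.tcp_to_grasp behind it (robot.tcp_to_grasp is the distance from the TCP to the grasp point, in m); z points along the fingers, y is the direction in which the jaws open and shut (so a half turn about z gives the same grasp; the last joint's range is limited). The gripper opens to 85 mm and grips with 20 to 120 N. Pads are 22 mm wide; open, the fingers measure 114 mm over their backs; the gripper's body (76 mm by 85 mm) begins 54 mm behind the grasp point. The pads swing forward as they close: fully open they stand 13 mm farther back than shut.
Start: joints at [-1.331, 0.307, 1.506, -0, 1.328, -0.073], TCP at [0.177, -0.547, 0.231] pointing down, gripper open.
Joint ranges: [-3.12, 3.12], [-1.05, 2.28], [0.14, 2.33], [-1.42, 4.57], [0.1, 2.73], [-2.68, 2.68]. Speed limits (rad/s): [2.57, 2.57, 3.14, 3.14, 3.14, 3.14].

## Interface

Orientations are given as a 3x3 rotation matrix whose columns are the frame's x, y, z axes.
In Python, from plant import status, grab_frame, job_done, robot gives the robot as it stands. The module is installed in compiled form; this text tells all that it offers.
- The arm moves only by the tool step_arm, never from a script. Its argument "rows" is a list of rows, each a list of 7 numbers: the shift along the world's x, y, z in m, then the turn, a rotation vector about the world's x, y, z in rad, then the finger opening in m, from 0 to 0.0854. A call has 1 to 10 rows; each row is the pose to reach, as a shift and turn from the pose commanded when the call began; what a row does not reach only later rows make up. A row lasts 1/8 s, in which the tool goes at most 62.5 mm and 10.7 degrees, less where a joint would pass 70% of its speed; a pose out of reach is approached as far as the arm can. A call with a gripper value outside its range is refused whole. The fingers move at their own pace and stop on an object; "grip_force" is the grip in N (left out, the last holds). Time passes only in rows, so rows that repeat a pose let the fingers close. It gives the time, the measured TCP pose, the force and the opening at its end, in the units of the state.
- status.get_state(): the state, without advancing time (a new reading comes with each control period).
- grab_frame(name): name is "side" or "top"; returns a dict with "color" (400x640x3 uint8, red, green, blue), "depth" (400x640 float32, m along the optical axis (not along the pixel's ray), 0 where there is no reading), "mtx" (3x3 intrinsics, pixels), "k1" (the pictures are not rectified: a ray, as slopes to the right and down, at radius r is drawn at 1 + k1 r^2 times it, then the intrinsics apply), "position" and "attitude" of the camera in the world. Camera axes: x right, y down, z forward; pixel columns grow to the right and rows downward; lengths in m; the calibration is good to about 2 mm. A picture is of the moment at which its call begins.
- job_done(): hands the job in, once; it reports no verdict.
The state is a dict: "t": time; "q": joint angles; "qvel": joint speeds; "joint_efforts": joint torques, N m; "eef_pos": TCP position; "tool_rot": TCP orientation; "contact_force": force on the tool from outside, world axes, zero at the start; "torque": the same for the moment, N m; "opening": finger opening in m.
Only numpy, scipy, OpenCV 4.12 (cv2) and the standard library are available. Lean on these libraries where they do the work, as an engineer would, in place of code of your own. Each camera call takes 0.05 s, during which the arm holds its last target.

## Working session

There is one attempt and no reset: what is moved stays moved. The work goes in short steps, Python scripts to look and compute and a tool call to move; the robot and the scene stay as the last step left them, time stands still between calls to the robot, and variables do not carry over. Pictures are saved under pics/ and viewed, and the job is handed in when it is done.

Besides the shell and the picture viewer there is one more tool, called after ">>>" by a JSON object that holds its "method" and its "body", one argument or row to a line. step_arm: Moves the arm, as the interface text tells. Its arguments: {"type":"object","properties":{"rows":{"type":"array"},"grip_force":{"type":"number"}},"required":["rows"]}

```bash
mkdir -p pics; cat > h.py <<'E'
import numpy as np, cv2, json
from plant import status, grab_frame, job_done, robot
def snap(n,tag):
    f=grab_frame(n); cv2.imwrite(f'pics/{tag}.png',f['color'][:,:,::-1]); np.savez(f'pics/{tag}.npz',**f); return f
def load(tag): return dict(np.load(f'pics/{tag}.npz'))
def und(f,u,v):
    K=f['mtx'];k=float(f['k1']);d=np.array([(u-K[0,2])/K[0,0],(v-K[1,2])/K[1,1]]);s=d.copy()
    for _ in range(30): s=d/(1+k*(s@s))
    return s
def ray(f,u,v):
    s=und(f,u,v); return np.array(f['position']),np.array(f['attitude'])@np.array([s[0],s[1],1.])
def plane(f,u,v,z):
    p,d=ray(f,u,v); return p+d*(z-p[2])/d[2]
def proj(f,P):
    c=np.array(f['attitude']).T@(np.array(P)-np.array(f['position'])); s=c[:2]/c[2]; s=s*(1+float(f['k1'])*(s@s)); K=f['mtx']
    return np.array([K[0,0]*s[0]+K[0,2],K[1,1]*s[1]+K[1,2]])
def cloud(f):
    K=f['mtx'];H,W=f['depth'].shape;u,v=np.meshgrid(np.arange(W),np.arange(H))
    d=np.stack([(u-K[0,2])/K[0,0],(v-K[1,2])/K[1,1]],-1);s=d.copy();k=float(f['k1'])
    for _ in range(30): s=d/(1+k*(s**2).sum(-1,keepdims=True))
    z=f['depth'][...,None]; c=np.concatenate([s*z,z],-1)
    P=c@np.array(f['attitude']).T+np.array(f['position']); P[f['depth']==0]=np.nan; return P
def crop(f,tag,u0,v0,u1,v1,k):
    cv2.imwrite(f'pics/{tag}.png',cv2.resize(f['color'][v0:v1,u0:u1,::-1],None,fx=k,fy=k,interpolation=cv2.INTER_CUBIC))
def st():
    s=status.get_state(); print('t',s['t'],'tcp',np.round(s['eef_pos'],4),'F',np.round(s['contact_force'],1),'op',s['opening'],'q',np.round(s['q'],3)); print(np.round(s['tool_rot'],3)); return s
E
python3 - <<'E'
from h import *
for n in('top','side'):
    f=snap(n,n+'0'); print(n,f['mtx'],f['k1'],f['position'],f['attitude'])
st(); print(robot, robot.tcp_to_grasp)
E
```

```text
top [[365.15556073   0.         323.21500504]
 [  0.         365.15556073 203.01687788]
 [  0.           0.           1.        ]] -8.547209702243022e-05 [ 0.46282108 -0.00493311  1.10632621] [[-0.00311218 -0.99440982  0.10554347]
 [-0.99988887  0.00463323  0.01416945]
 [-0.01457925 -0.10548764 -0.99431373]]
side [[363.34817875   0.         319.80909192]
 [  0.         363.34817875 201.24462259]
 [  0.           0.           1.        ]] -0.011215647988502069 [ 0.40993389 -0.77808865  0.63359455] [[ 0.97891858 -0.12863608  0.15865426]
 [-0.20272427 -0.51711807  0.83155984]
 [-0.02492562 -0.84619245 -0.53229414]]
t 0.1 tcp [ 0.1768 -0.5465  0.2305] F [-0.5  0.   0. ] op 0.08505085924466392 q [-1.332  0.307  1.508  0.     1.328 -0.073]
[[ 0.951  0.308 -0.   ]
 [ 0.308 -0.951  0.002]
 [ 0.    -0.002 -1.   ]]
<Robot object at 0x7ff9d095be00> 0.0187
```

View pics/top0.png

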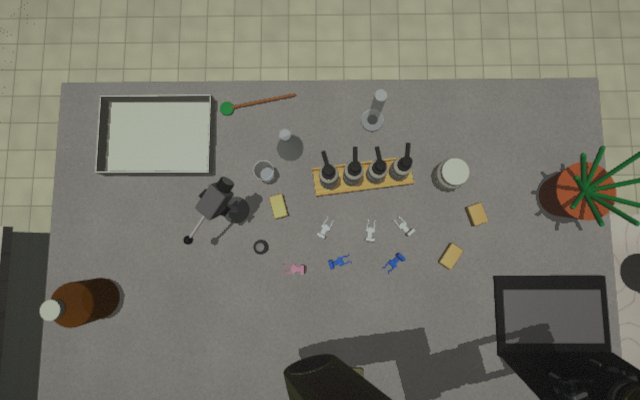

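View pics/side0.png

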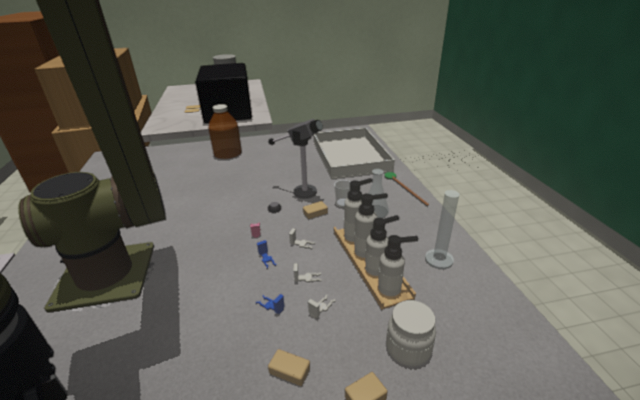

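The top view shows white clips at (325,228), (370,230) and (404,226), blue look-alikes at (340,262) and (394,262), and a pink one at (297,269). The camera is at (213,203) with its ball at (188,240). The record button is at (260,247) and the board at (363,175). I'll enlarge this area.

```bash
python3 - <<'E'
from h import *
f=load('top0'); crop(f,'c1',240,140,440,290,4); crop(f,'c2',170,160,300,260,6)
g=load('side0'); crop(g,'c3',240,170,440,320,4); crop(g,'c4',255,110,335,220,5)
P=cloud(f)
for n,(u,v) in dict(ball=(188,240),rec=(260,247),cl0=(325,228),cl1=(370,230),cl2=(404,226),b0=(329,172),b3=(404,167)).items(): print(n,P[v,u])
E
```

```text
ball [0.46838982 0.35347114 0.17552906]
rec [0.4480394  0.19779411 0.02214396]
cl0 [0.50403037 0.00561699 0.00544419]
cl1 [ 0.49756968 -0.12960175  0.00450395]
cl2 [ 0.50924196 -0.23200773  0.00343045]
b0 [ 0.64152441 -0.00687564  0.17915018]
b3 [ 0.66180349 -0.20838677  0.13843451]
```

View pics/c1.png

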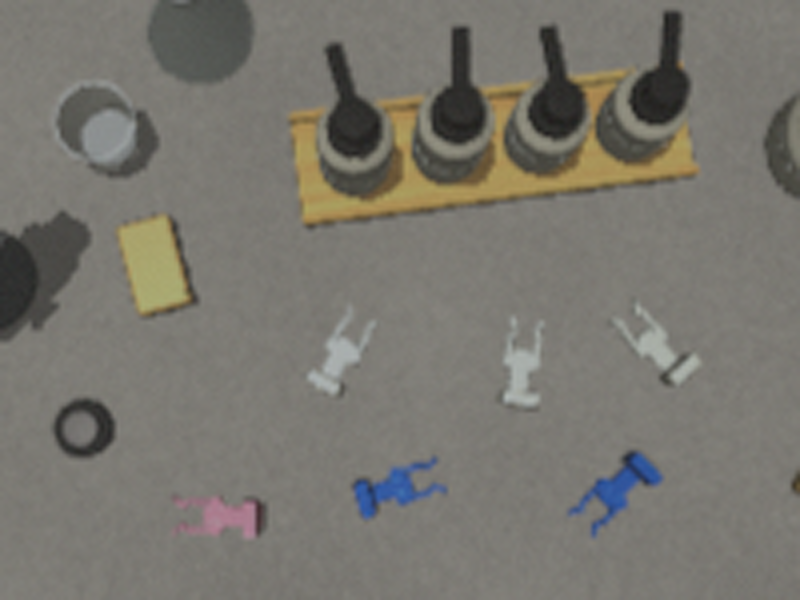

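View pics/c2.png

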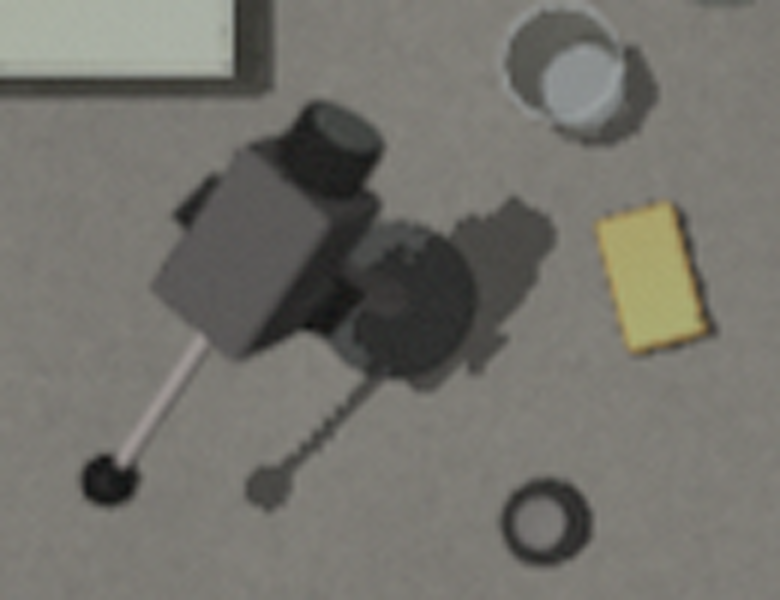

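View pics/c3.png

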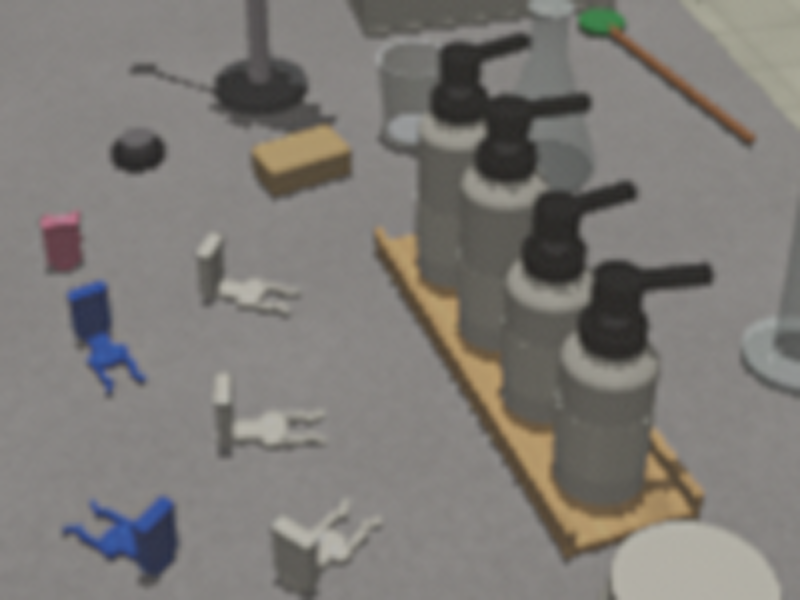

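View pics/c4.png

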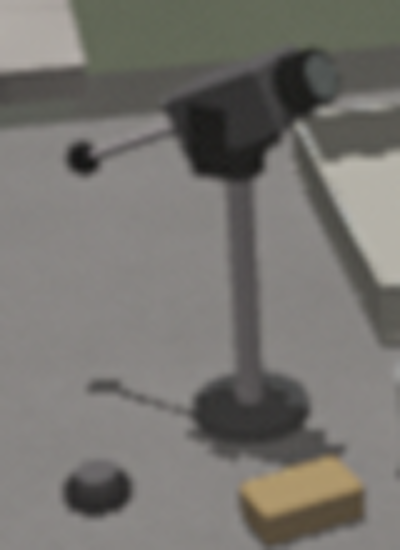

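The white clips are the ones meant, since blue and pink are ruled out. Next I'll measure the camera, the button, the bottles and the clips.

```bash
cat >> h.py <<'E'
def tri(f,a,g,b):
    p1,d1=ray(f,*a);p2,d2=ray(g,*b);d1=d1/np.linalg.norm(d1);d2=d2/np.linalg.norm(d2)
    t=np.linalg.lstsq(np.stack([d1,-d2],1),p2-p1,rcond=None)[0];q1=p1+t[0]*d1;q2=p2+t[1]*d2
    return (q1+q2)/2,np.linalg.norm(q1-q2)
def blob(f,box,fn):
    u0,v0,u1,v1=box; c=f['color'][v0:v1,u0:u1].astype(int); m=fn(c).astype(np.uint8)
    n,l,s,ce=cv2.connectedComponentsWithStats(m); i=1+np.argmax(s[1:,4]); return ce[i]+[u0,v0],s[i]
E
python3 - <<'E'
from h import *
f=load('top0');g=load('side0');dark=lambda t:(lambda c:c.max(-1)<t)
a,sa=blob(f,(180,232,196,248),dark(50)); b,sb=blob(g,(264,134,276,148),dark(50))
print('ball',a,sa,b,sb,tri(f,a,g,b))
# rec
c=blob(f,(250,236,272,258),dark(75));print(c, plane(f,*c[0],0.012)); c=blob(g,(264,198,284,216),dark(75));print(c,plane(g,*c[0],0.01))
P=cloud(f)
# base disc of cam
c=blob(f,(225,190,252,226),dark(50));print('base',c,plane(f,*c[0],0.01))
# bottles: head tops
for (u,v) in [(329,172),(354,167),(378,168),(404,165)]:
    w=P[v-3:v+4,u-3:u+4].reshape(-1,3); print(u,np.round(w[::6],3)[:, :].tolist())
# board orange
hsv=cv2.cvtColor(f['color'],cv2.COLOR_RGB2HSV);m=((hsv[...,0]>10)&(hsv[...,0]<25)&(hsv[...,1]>110)&(hsv[...,2]>60)).astype(np.uint8);m[:, :305]=0;m[:,420:]=0;m[:140]=0;m[210:]=0
pts=np.argwhere(m)[:,::-1].astype(np.float32); r=cv2.minAreaRect(cv2.convexHull(pts)); bx=cv2.boxPoints(r); print('board',r); 
for q in bx: print(q,plane(f,*q,0.022))
E
```

```text
ball [187.42 239.86] [ 4  4  9  8 50] [270.82352941 141.47058824] [ 5  5  5  5 17] (array([0.46816985, 0.35945779, 0.16403271]), np.float64(0.0013087783966579533))
(array([261.26804124, 246.48453608]), array([ 4,  4, 14, 14, 97], dtype=int32)) [0.44941731 0.19592065 0.012     ]
(array([274.17808219, 208.65753425]), array([ 4,  7, 13,  8, 73], dtype=int32)) [0.44767361 0.18791777 0.01      ]
base (array([239.45121951, 211.47154472]), array([  4,  10,  20,  23, 246], dtype=int32)) [0.55467689 0.26395203 0.01      ]
329 [[0.648, 0.001, 0.184], [0.65, -0.015, 0.178], [0.647, -0.012, 0.18], [0.644, -0.009, 0.18], [0.642, -0.007, 0.179], [0.639, -0.004, 0.18], [0.636, -0.002, 0.179], [0.636, 0.001, 0.169], [0.639, -0.015, 0.15]]
354 [[0.662, -0.064, 0.178], [0.662, -0.079, 0.178], [0.66, -0.077, 0.178], [0.657, -0.074, 0.181], [0.654, -0.071, 0.179], [0.651, -0.069, 0.18], [0.649, -0.066, 0.178], [0.649, -0.064, 0.166], [0.646, -0.079, 0.18]]
378 [[0.671, -0.133, 0.123], [0.665, -0.145, 0.153], [0.662, -0.142, 0.154], [0.659, -0.139, 0.154], [0.656, -0.136, 0.156], [0.656, -0.135, 0.144], [0.656, -0.135, 0.127], [0.654, -0.132, 0.124], [0.652, -0.147, 0.137]]
404 [[0.675, -0.2, 0.141], [0.672, -0.213, 0.156], [0.669, -0.211, 0.155], [0.666, -0.207, 0.157], [0.663, -0.205, 0.156], [0.663, -0.204, 0.146], [0.665, -0.206, 0.124], [0.662, -0.203, 0.126], [0.663, -0.22, 0.121]]
board ((362.7154235839844, 175.7800750732422), (27.5692195892334, 98.17084503173828), 82.69424438476562)
[312.2756  168.34929] [0.68329341 0.04321206 0.022     ]
[409.64944 155.86546] [ 0.71977411 -0.25075481  0.022     ]
[413.15524 183.21086] [ 0.63627464 -0.25887487  0.022     ]
[315.7814  195.69469] [0.60006642 0.03270684 0.022     ]
```

```bash
python3 - <<'E'
from h import *
f=load('top0');g=load('side0')
print('lens',plane(f,226.6,183.5,.252), plane(g,318.8,125.5,.252), tri(f,(226.6,183.5),g,(318.8,125.5)))
print('base',plane(f,238,210,.012),plane(g,305,191.5,.01), plane(g,303.3,140,.19),plane(g,304,170,.09))
B=np.array([.468,.3595,.164])
for v in range(130,185,6):
    r=g['color'][v,290:320].mean(-1).astype(int); print(v,r)
# depth-based: pole & body points
P=cloud(g); 
for v in (150,160,170,180): print(v,np.round(P[v,301:307],3).tolist())
P=cloud(f)
# head circles
for z,(u0,u1) in zip((.181,.181,.156,.156),((318,341),(343,365),(366,390),(391,415))):
    w=P[150:195,u0:u1].reshape(-1,3); w=w[(abs(w[:,2]-z)<.005)]; print(z,len(w),np.round([w.min(0),w.max(0),np.median(w,0)],4).tolist())
E
```

```text
lens [0.60120115 0.23664725 0.252     ] [0.60598056 0.2302056  0.252     ] (array([0.60447563, 0.23711762, 0.2492086 ]), np.float64(0.005637586399524589))
base [0.55898419 0.26795117 0.012     ] [0.5597744  0.26865641 0.01      ] [0.56505752 0.28152779 0.19      ] [0.56066749 0.27113136 0.09      ]
130 [55 51 45 42 44 46 47 49 51 50 51 50 51 50 51 52 51 55 62 65 56 40 31 28
 29 29 28 29 43 58]
136 [ 61  50  38  33  27  28  29  29  29  33  45  52  53  51  51  52  51  53
  51  46  51  78 100  99 112 145 134 100  85  85]
142 [135 130 105  62  33  29  28  31  30  32  33  31  32  33  30  29  28  60
 114 133 133 134 134 124  99  79  73  95 136 142]
148 [134 133 134 133 133 133 133 133 133 124 101  86  83  81  81  99 125 134
 135 135 134 134 135 135 134 120  96  79  76  75]
154 [132 131 132 131 132 130 132 131 132 131 111  89  84  82  79  92 119 133
 134 133 134 134 133 133 134 134 135 134 119  93]
160 [133 133 133 132 133 134 134 134 135 132 117  95  84  83  79  86 118 132
 134 133 133 132 132 133 132 132 132 133 133 133]
166 [133 133 135 133 133 132 132 134 134 132 125 102  87  82  81  82
[... 664 characters left out ...]
267, 0.128], [0.565, 0.269, 0.127], [0.608, 0.527, 0.001]]
170 [[0.551, 0.272, 0.091], [0.554, 0.27, 0.091], [0.557, 0.269, 0.091], [0.56, 0.268, 0.092], [0.563, 0.267, 0.092], [0.567, 0.272, 0.089]]
180 [[0.562, 0.371, -0.001], [0.552, 0.273, 0.053], [0.555, 0.267, 0.056], [0.559, 0.271, 0.053], [0.562, 0.267, 0.055], [0.566, 0.272, 0.052]]
0.181 145 [[0.6362, -0.0173, 0.1762], [0.6971, 0.011, 0.1847], [0.6548, -0.0017, 0.1796]]
0.181 142 [[0.6433, -0.0869, 0.176], [0.6994, -0.0612, 0.184], [0.663, -0.0743, 0.1792]]
0.156 127 [[0.6508, -0.1581, 0.1512], [0.705, -0.131, 0.1588], [0.6699, -0.1415, 0.1545]]
0.156 112 [[0.6604, -0.227, 0.1511], [0.7051, -0.2, 0.1594], [0.6767, -0.2137, 0.1547]]
```

>>> {"method": "step_arm", "body": {
  "rows": [
    [0.057,0.022,0.012,0,0,0.105,0.06],
    [0.11,0.049,0.024,0,0,0.21,0.06],
    [0.161,0.082,0.036,0,0,0.315,0.06],
    [0.208,0.12,0.048,0,0,0.42,0.06],
    [0.25,0.162,0.06,0,0,0.525,0.06],
    [0.288,0.209,0.072,0,0,0.63,0.06],
    [0.321,0.26,0.084,0,0,0.735,0.06],
    [0.348,0.313,0.096,0,0,0.84,0.06],
    [0.37,0.369,0.108,0,0,0.945,0.06],
    [0.37,0.42,0.12,0,0,1.05,0.06]
  ],
  "grip_force": 25
}}

```text
t: 1.35
eef_pos: [0.5481, -0.1248, 0.3507]
tool_rot: [[0.202, 0.979, -0.001], [0.979, -0.202, 0.001], [0.001, -0.001, -1.0]]
contact_force: [-0.2, -0.0, -0.1]
opening: 0.0599
```

>>> {"method": "step_arm", "body": {
  "rows": [
    [-0.01,0.055,0,0,0,0.115,0.06],
    [-0.02,0.11,0,0,0,0.23,0.06],
    [-0.03,0.165,0,0,0,0.345,0.06],
    [-0.04,0.22,0,0,0,0.46,0.06],
    [-0.05,0.275,0,0,0,0.575,0.06],
    [-0.06,0.33,0,0,0,0.69,0.06],
    [-0.067,0.385,0,0,0,0.805,0.06],
    [-0.074,0.44,0,0,0,0.92,0.06],
    [-0.08,0.484,0,0,0,1.04,0.06],
    [-0.08,0.484,0,0,0,1.04,0.06]
  ]
}}

```text
t: 2.6
eef_pos: [0.4659, 0.3598, 0.3501]
tool_rot: [[-0.742, 0.67, -0.002], [0.67, 0.742, -0.0], [0.001, -0.001, -1.0]]
contact_force: [0.3, 0.3, -0.2]
opening: 0.0599
```

```bash
python3 - <<'E'
from h import *
st(); f=snap('top','top1');g=snap('side','side1')
E
```

```text
t 2.6 tcp [0.4659 0.3598 0.3501] F [ 0.3  0.3 -0.2] op 0.05988807376553851 q [ 5.850e-01  2.620e-01  1.275e+00  1.000e-03  1.606e+00 -2.510e-01]
[[-0.742  0.67  -0.002]
 [ 0.67   0.742 -0.   ]
 [ 0.001 -0.001 -1.   ]]
```

View pics/top1.png

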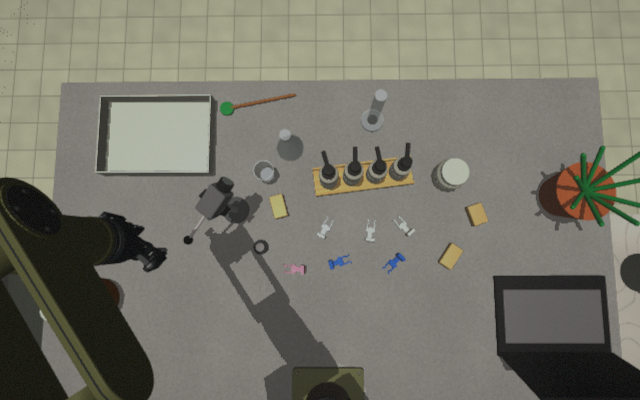

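View pics/side1.png

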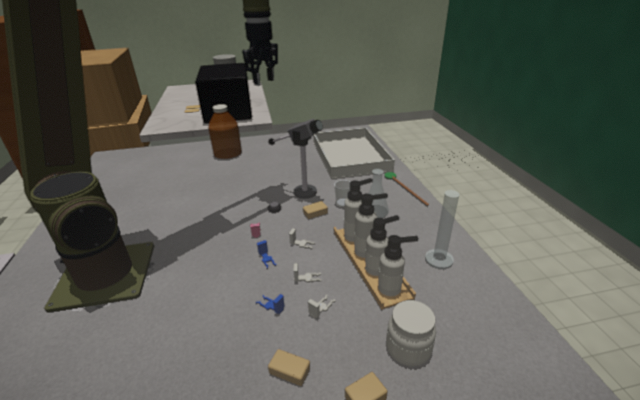

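The table shows only three white clips. Before descending I'll check that the images agree with the TCP.

```bash
python3 - <<'E'
from h import *
f=load('top1');g=load('side1')
for P in ([.4659,.3598,.350],[.468,.3595,.164],[.5595,.276,.222],[.6045,.237,.25]): print(proj(f,P),proj(g,P))
crop(f,'c5',100,200,260,280,5);crop(g,'c6',220,0,340,200,4)
E
```

```text
[152.73198993 240.81363661] [264.42840091  84.57809532]
[187.38119081 240.1805859 ] [270.97030401 141.46711415]
[213.56075475 202.38286458] [301.30936784 131.1485017 ]
[226.71997391 182.26469912] [317.87155484 125.40613529]
```

View pics/c5.png

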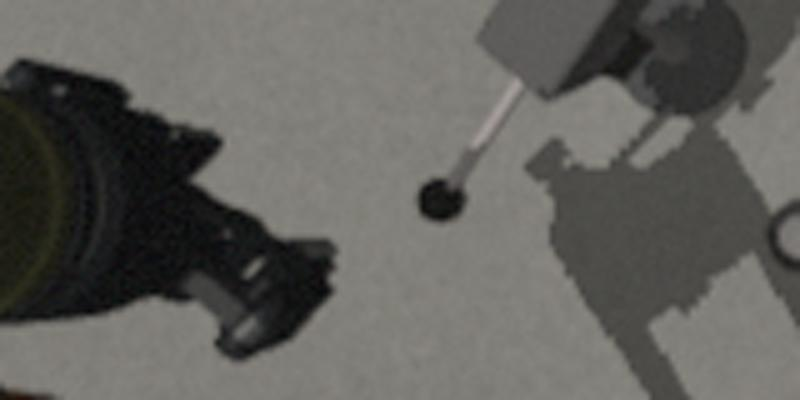

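View pics/c6.png

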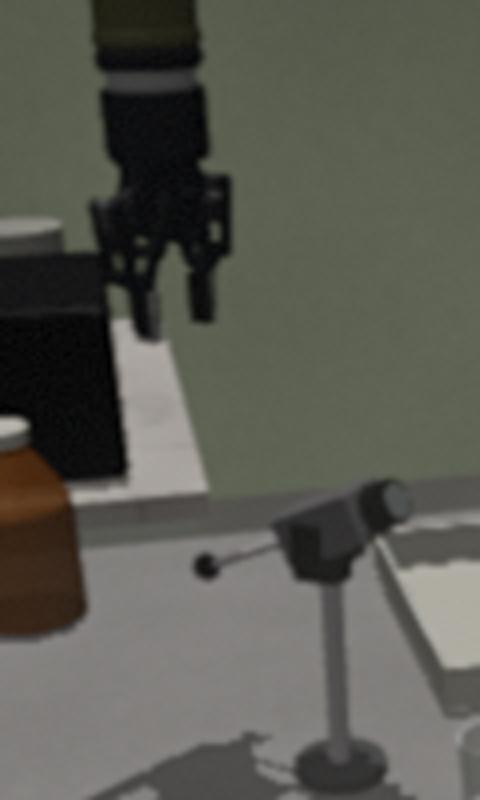

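>>> {"method": "step_arm", "body": {
  "rows": [
    [0,0,-0.05,0,0,0,0.06],
    [0.001,0,-0.1,0,0,0,0.06],
    [0.002,0,-0.15,0,0,0,0.06],
    [0.002,0,-0.18,0,0,0,0.06],
    [0.002,0,-0.207,0,0,0,0.06],
    [0.002,0,-0.207,0,0,0,0.06]
  ]
}}

```text
t: 3.45
eef_pos: [0.4677, 0.3541, 0.1423]
tool_rot: [[-0.738, 0.675, -0.005], [0.675, 0.738, -0.004], [0.001, -0.006, -1.0]]
contact_force: [-0.8, -0.4, -0.2]
opening: 0.0598
```

```bash
python3 - <<'E'
from h import *
f=snap('top','top2');g=snap('side','side2')
crop(f,'c5',130,190,270,280,5);crop(g,'c6',220,40,340,200,5)
E
```

```text
(no output)
```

View pics/c6.png

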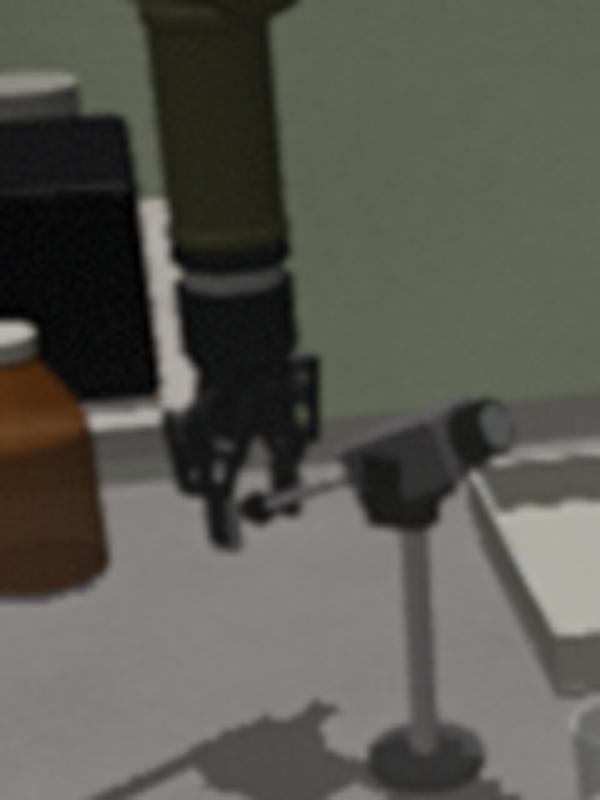

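>>> {"method": "step_arm", "body": {
  "rows": [
    [0,0.0,0,0,0,0,0.06],
    [0,0,0,0,0,0,0.06]
  ]
}}

```text
t: 3.8
eef_pos: [0.4697, 0.3572, 0.1457]
tool_rot: [[-0.739, 0.674, 0.002], [0.674, 0.739, 0.001], [-0.001, 0.002, -1.0]]
contact_force: [-0.9, -0.8, 0.2]
opening: 0.06
```

>>> {"method": "step_arm", "body": {
  "rows": [
    [-0.001,0.002,-0.002,0,0,0,0.06],
    [-0.001,0.002,-0.002,0,0,0,0.02],
    [-0.001,0.002,-0.002,0,0,0,0.01],
    [-0.001,0.002,-0.002,0,0,0,0.01],
    [-0.001,0.002,-0.002,0,0,0,0.01],
    [-0.001,0.002,-0.002,0,0,0,0.01],
    [-0.001,0.002,-0.002,0,0,0,0.01]
  ]
}}

```text
t: 4.68
eef_pos: [0.4679, 0.3591, 0.1424]
tool_rot: [[-0.739, 0.673, 0.0], [0.673, 0.739, 0.0], [0.0, 0.0, -1.0]]
contact_force: [-0.3, 1.1, -0.2]
opening: 0.0223
```

```bash
python3 - <<'E'
import numpy as np
p=np.array([.5595,.276,.222]);ps0,ps1=np.radians(-42.1),np.radians(-75.4);T0,T1=-.444,.2035
def b(s):
    a=ps0+s*(ps1-ps0);T=T0+s*(T1-T0);return p-.135*np.array([np.cos(T)*np.cos(a),np.cos(T)*np.sin(a),-np.sin(T)])
print(b(0),b(1))
for i in range(1,17): print(np.round(b(i/16)-b(8/16 if i>8 else 0),4),round((i-8*(i>8))/16*(ps1-ps0),3))
E
```

```text
[0.46904536 0.35773204 0.16401007] [0.52617282 0.403945   0.24928328]
[0.0014 0.0048 0.005 ] -0.036
[0.0032 0.0094 0.01  ] -0.073
[0.0054 0.0139 0.0152] -0.109
[0.0078 0.0182 0.0204] -0.145
[0.0107 0.0223 0.0257] -0.182
[0.0138 0.0261 0.031 ] -0.218
[0.0172 0.0296 0.0364] -0.254
[0.0209 0.0328 0.0418] -0.291
[0.0039 0.0029 0.0054] -0.036
[0.0081 0.0055 0.0109] -0.073
[0.0125 0.0078 0.0164] -0.109
[0.017  0.0096 0.0218] -0.145
[0.0217 0.0112 0.0273] -0.182
[0.0264 0.0123 0.0327] -0.218
[0.0313 0.013  0.0381] -0.254
[0.0362 0.0134 0.0435] -0.291
```

>>> {"method": "step_arm", "body": {
  "rows": [
    [0.0014,0.0048,0.005,0,0,-0.036,0.01],
    [0.0032,0.0094,0.01,0,0,-0.073,0.01],
    [0.0054,0.0139,0.0152,0,0,-0.109,0.01],
    [0.0078,0.0182,0.0204,0,0,-0.145,0.01],
    [0.0107,0.0223,0.0257,0,0,-0.182,0.01],
    [0.0138,0.0261,0.031,0,0,-0.218,0.01],
    [0.0172,0.0296,0.0364,0,0,-0.254,0.01],
    [0.0209,0.0328,0.0418,0,0,-0.291,0.01]
  ]
}}

```text
t: 5.68
eef_pos: [0.4875, 0.3912, 0.1831]
tool_rot: [[-0.514, 0.858, -0.003], [0.858, 0.514, -0.002], [0.0, -0.004, -1.0]]
contact_force: [-1.6, 0.0, -2.1]
opening: 0.0222
```

>>> {"method": "step_arm", "body": {
  "rows": [
    [0.0039,0.0029,0.0054,0,0,-0.036,0.01],
    [0.0081,0.0055,0.0109,0,0,-0.073,0.01],
    [0.0125,0.0078,0.0164,0,0,-0.109,0.01],
    [0.017,0.0096,0.0218,0,0,-0.145,0.01],
    [0.0217,0.0112,0.0273,0,0,-0.182,0.01],
    [0.0264,0.0123,0.0327,0,0,-0.218,0.01],
    [0.0313,0.013,0.0381,0,0,-0.254,0.01],
    [0.0362,0.0134,0.0435,0,0,-0.291,0.01],
    [0.0362,0.0134,0.0435,0,0,-0.291,0.01]
  ]
}}

```text
t: 6.8
eef_pos: [0.5262, 0.4054, 0.2285]
tool_rot: [[-0.246, 0.969, 0.002], [0.969, 0.246, 0.001], [0.0, 0.002, -1.0]]
contact_force: [-0.6, 2.4, 1.3]
opening: 0.0224
```

```bash
python3 - <<'E'
from h import *
st();f=snap('top','top3');g=snap('side','side3')
crop(f,'c5',150,160,280,260,6);crop(g,'c6',230,40,350,200,5)
E
```

```text
t 6.8 tcp [0.5262 0.4054 0.2285] F [-0.6  2.4  1.3] op 0.022404106406423263 q [ 0.593  0.432  1.313 -0.     1.395  0.344]
[[-0.246  0.969  0.002]
 [ 0.969  0.246  0.001]
 [ 0.     0.002 -1.   ]]
```

View pics/c6.png

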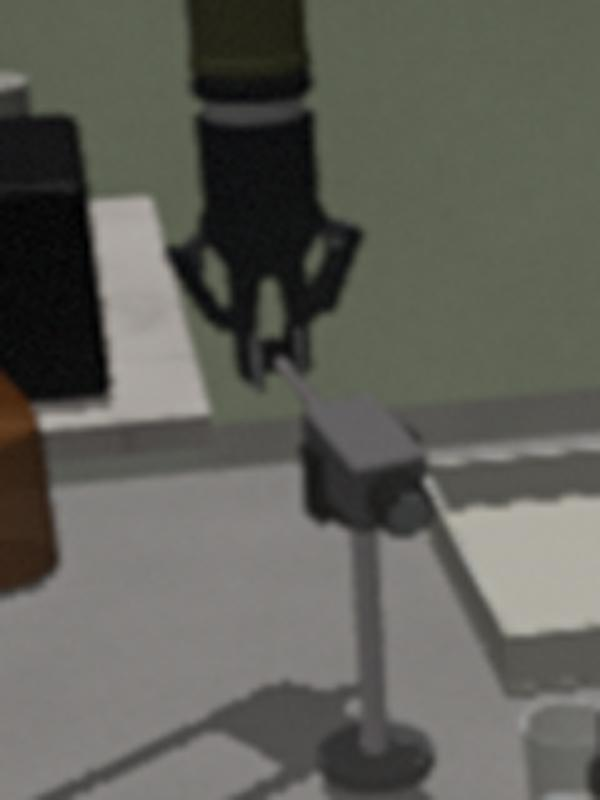

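View pics/c5.png

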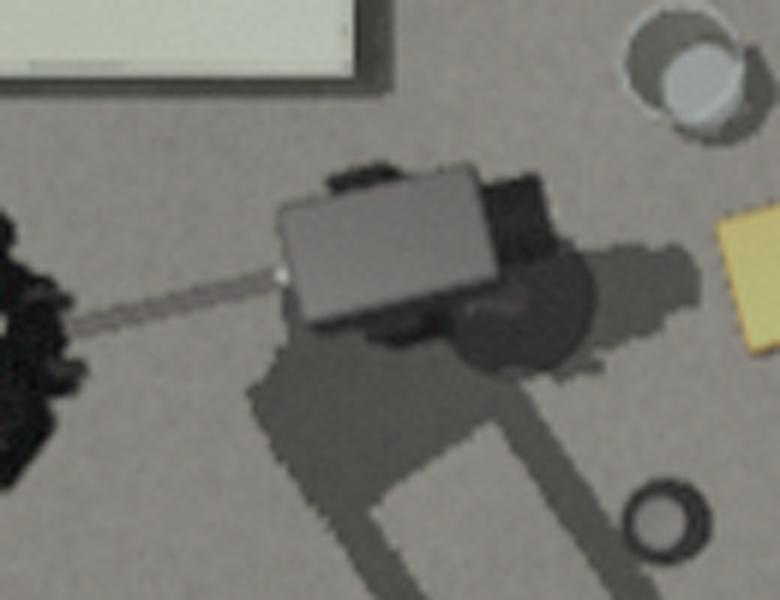

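The camera followed the grip; the lens now points right and slightly down. I'll release it, lift away and measure the aim.

>>> {"method": "step_arm", "body": {
  "rows": [
    [0,0,0,0,0,0,0.01],
    [0,0,0,0,0,0,0.01],
    [0,0,0,0,0,0,0.06],
    [0,0,0,0,0,0,0.06],
    [0,0,0,0,0,0,0.06],
    [0,0,0.02,0,0,0,0.06],
    [0,0,0.05,0,0,0,0.06],
    [0,0,0.09,0,0,0,0.06],
    [0,0,0.13,0,0,0,0.06],
    [0,0,0.13,0,0,0,0.06]
  ]
}}

```text
t: 8.15
eef_pos: [0.5265, 0.406, 0.3622]
tool_rot: [[-0.247, 0.969, 0.007], [0.969, 0.247, 0.004], [0.003, 0.008, -1.0]]
contact_force: [-0.7, -0.5, 0.7]
opening: 0.0598
```

```bash
python3 - <<'E'
from h import *
st();f=snap('top','top4');g=snap('side','side4')
crop(f,'c5',150,160,280,260,6);crop(g,'c6',250,80,350,200,6)
M=[.660,-.1085,.140];p=[.5595,.276,.222]
d=np.array(M)-p;d/=np.linalg.norm(d);p=np.array(p)
for P in (p,p-.135*d,p+.069*d,p+.04*d,p-.04*d): print(np.round(proj(f,P),1),np.round(proj(g,P),1))
E
```

```text
t 8.15 tcp [0.5265 0.406  0.3622] F [-0.7 -0.5  0.7] op 0.05984539588732277 q [ 0.593  0.371  1.087 -0.     1.676  0.343]
[[-0.247  0.969  0.007]
 [ 0.969  0.247  0.004]
 [ 0.003  0.008 -1.   ]]
[213.6 202.4] [301.3 131.1]
[155.8 215.4] [284.8 110.6]
[241.7 196. ] [310.8 142.9]
[230.  198.7] [306.7 137.9]
[196.8 206.2] [296.1 124.7]
```

View pics/c6.png

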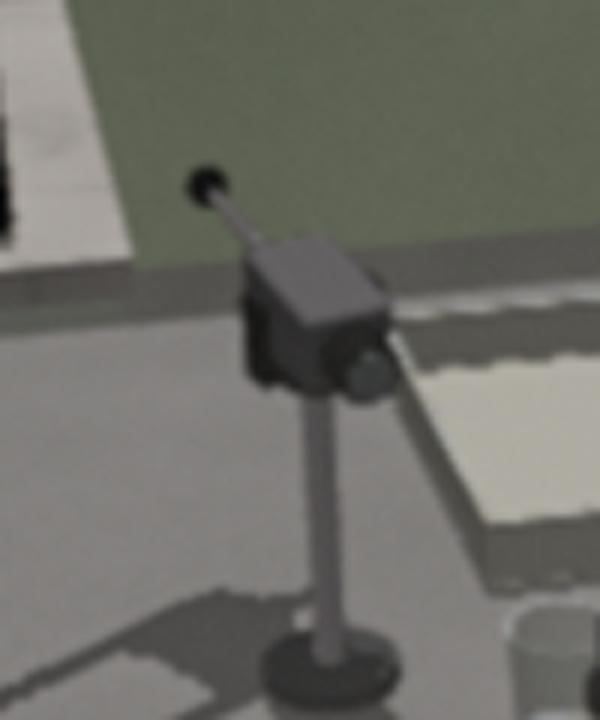

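View pics/c5.png

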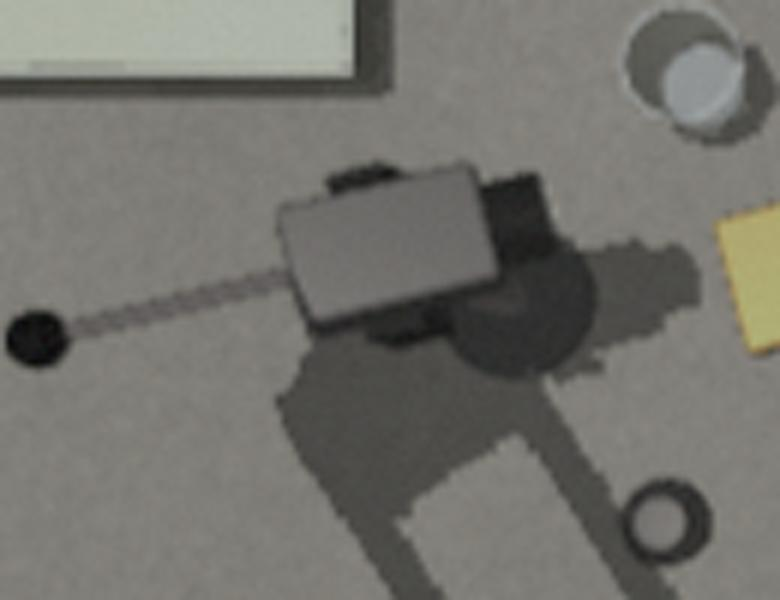

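```bash
python3 - <<'E'
from h import *
from scipy.optimize import least_squares
f=load('top4');g=load('side4')
dk=lambda c:c.max(-1)<60
a,sa=blob(f,(149,208,164,224),dk);b,sb=blob(g,(278,104,290,118),dk)
print(a,sa,b,sb); B,e=tri(f,a,g,b);print('ball',B,e)
L,e=tri(f,(241.2,195.5),g,(312,142.2));print('lens',L,e)
M=np.array([.660,-.1085,.140])
def ang(d):return np.degrees(np.arctan2(d[1],d[0])),np.degrees(np.arctan2(-d[2],np.hypot(*d[:2])))
# joint fit: pivot, two (psi,T)
f0=load('top0');g0=load('side0')
obs=[(f0,(187.42,239.86),0,-.135),(g0,(270.82,141.47),0,-.135),(f,a,1,-.135),(g,b,1,-.135),(f0,(226.6,183.5),0,.069),(g0,(318.8,125.5),0,.069),(f,(241.2,195.5),1,.069),(g,(312,142.2),1,.069)]
def res(x,full=False):
    p=np.array([x[0],x[1],.222]);r=[]
    for F,o,k,l in obs:
        s,T=x[2+2*k],x[3+2*k];d=np.array([np.cos(T)*np.cos(s),np.cos(T)*np.sin(s),-np.sin(T)]);w=1 if l<0 else .5
        r+=list((proj(F,p+l*d)-o)*w)
    return np.array(r)
s=least_squares(res,[.56,.276,-.73,-.44,-1.3,.2]);x=s.x;print('fit',x[:2],np.degrees(x[2:]),np.round(s.fun,2))
p=np.array([x[0],x[1],.222]);print('want',ang(M-p),ang(M-B),'ball-lens',ang(L-B),'piv-ball',ang(p-B),np.linalg.norm(p-B))
E
```

```text
[155.62666667 216.02666667] [ 2  4 10  9 75] [283.86206897 110.31034483] [ 3  4  7  6 29]
ball [0.52382093 0.40352309 0.25077329] 0.0014838114585679154
lens [0.57906949 0.21134793 0.20956798] 0.0026787468458199046
fit [0.55917241 0.27709901] [-42.12851734 -25.19340926 -74.47804059  11.96852474] [ 0.07  0.1   0.32 -0.12 -0.23  0.33  0.21  0.13  0.36 -0.87 -0.25 -0.18
 -0.03  0.15 -0.54  0.31]
want (np.float64(-75.34622285316298), np.float64(11.625748888711964)) (np.float64(-75.10624352355427), np.float64(11.80906657624806)) ball-lens (np.float64(-73.96055341624634), np.float64(11.643868486355686)) piv-ball (np.float64(-74.37761849580501), np.float64(12.36289945308513)) 0.13439002210885717
```

```bash
python3 - <<'E'
from h import *
f=load('top0');g=load('side0')
print(plane(f,260,247,.018),plane(f,259.7,247,.018))
crop(f,'c5',245,232,275,262,16);crop(g,'c6',260,190,290,220,16)
E
```

```text
[0.44798291 0.19856897 0.018     ] [0.4479855  0.19946145 0.018     ]
```

View pics/c5.png

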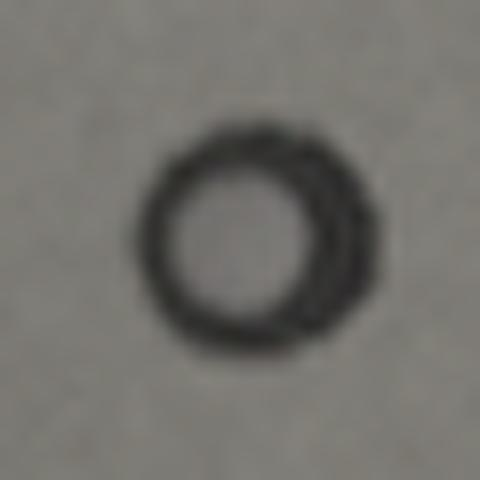

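View pics/c6.png

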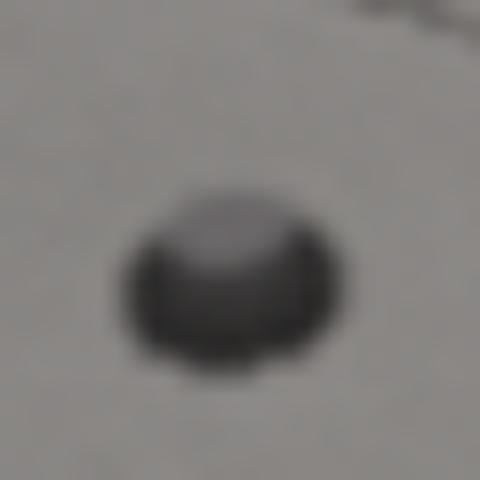

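>>> {"method": "step_arm", "body": {
  "rows": [
    [-0.03,-0.05,0,0,0,0,0.03],
    [-0.06,-0.1,0,0,0,0,0],
    [-0.078,-0.155,0,0,0,0,0],
    [-0.078,-0.208,0,0,0,0,0],
    [-0.078,-0.208,-0.06,0,0,0,0],
    [-0.078,-0.208,-0.12,0,0,0,0],
    [-0.078,-0.208,-0.18,0,0,0,0],
    [-0.078,-0.208,-0.24,0,0,0,0],
    [-0.078,-0.208,-0.3,0,0,0,0],
    [-0.078,-0.208,-0.32,0,0,0,0]
  ]
}}

```text
t: 9.5
eef_pos: [0.4422, 0.1953, 0.033]
tool_rot: [[-0.247, 0.969, -0.01], [0.969, 0.247, -0.003], [-0.001, -0.01, -1.0]]
contact_force: [-0.2, -1.5, 0.7]
opening: 0.0002
```

>>> {"method": "step_arm", "body": {
  "rows": [
    [0,0,0,0,0,0,0],
    [0,0,0,0,0,0,0],
    [0,0,0,0,0,0,0]
  ]
}}

```text
t: 9.88
eef_pos: [0.448, 0.1974, 0.0388]
tool_rot: [[-0.247, 0.969, 0.002], [0.969, 0.247, 0.001], [0.0, 0.003, -1.0]]
contact_force: [-0.2, 0.0, 0.0]
opening: -0.0
```

```bash
python3 - <<'E'
from h import *
st();f=snap('top','top5');g=snap('side','side5')
crop(f,'c5',220,200,300,280,6);crop(g,'c6',230,150,310,230,6)
E
```

```text
t 9.875 tcp [0.448  0.1974 0.0388] F [-0.2  0.   0. ] op -1.8064789669952683e-05 q [0.329 0.427 1.925 0.    0.788 0.079]
[[-0.247  0.969  0.002]
 [ 0.969  0.247  0.001]
 [ 0.     0.003 -1.   ]]
```

View pics/c6.png

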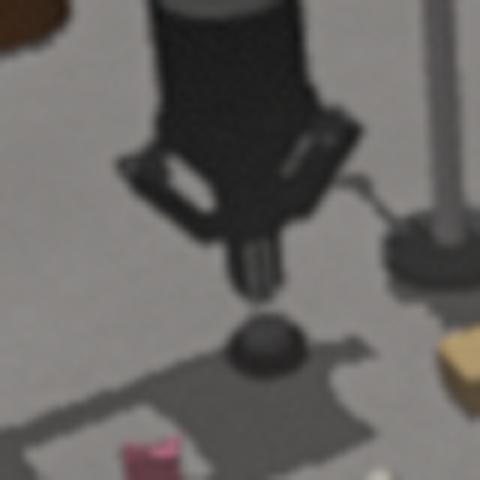

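>>> {"method": "step_arm", "body": {
  "rows": [
    [0,0,-0.006,0,0,0,0],
    [0,0,-0.012,0,0,0,0],
    [0,0,-0.017,0,0,0,0],
    [0,0,-0.021,0,0,0,0],
    [0,0,-0.024,0,0,0,0],
    [0,0,-0.026,0,0,0,0],
    [0,0,-0.027,0,0,0,0],
    [0,0,-0.027,0,0,0,0]
  ]
}}

```text
t: 10.98
eef_pos: [0.447, 0.1971, 0.0152]
tool_rot: [[-0.248, 0.969, 0.002], [0.969, 0.248, 0.001], [0.0, 0.003, -1.0]]
contact_force: [-9.9, -4.0, 52.2]
opening: -0.0005
```

>>> {"method": "step_arm", "body": {
  "rows": [
    [0,0,0.002,0,0,0,0],
    [0,0,0.004,0,0,0,0],
    [0,0,0.004,0,0,0,0]
  ]
}}

```text
t: 11.35
eef_pos: [0.4469, 0.197, 0.0158]
tool_rot: [[-0.247, 0.969, 0.001], [0.969, 0.247, 0.0], [-0.0, 0.001, -1.0]]
contact_force: [-3.2, -1.0, 16.9]
opening: -0.0001
```

>>> {"method": "step_arm", "body": {
  "rows": [
    [0,0,0.002,0,0,0,0],
    [0,0,0.002,0,0,0,0]
  ]
}}

```text
t: 11.6
eef_pos: [0.4469, 0.197, 0.0168]
tool_rot: [[-0.247, 0.969, 0.0], [0.969, 0.247, -0.0], [-0.0, 0.0, -1.0]]
contact_force: [-1.1, -0.4, 4.2]
opening: -0.0
```

>>> {"method": "step_arm", "body": {
  "rows": [
    [0,0,0.002,0,0,0,0],
    [0,0,0.002,0,0,0,0]
  ]
}}

```text
t: 11.85
eef_pos: [0.4469, 0.197, 0.0185]
tool_rot: [[-0.247, 0.969, -0.0], [0.969, 0.247, -0.0], [-0.0, -0.0, -1.0]]
contact_force: [-0.9, -0.3, 3.4]
opening: -0.0
```

>>> {"method": "step_arm", "body": {
  "rows": [
    [0,0,0.002,0,0,0,0],
    [0,0,0.002,0,0,0,0]
  ]
}}

```text
t: 12.1
eef_pos: [0.4469, 0.197, 0.0205]
tool_rot: [[-0.247, 0.969, -0.0], [0.969, 0.247, -0.0], [-0.0, -0.0, -1.0]]
contact_force: [-1.1, -0.7, 1.8]
opening: -0.0004
```

The spring force fades smoothly as I lift, from 4 N to under 2 N over the travel. The button therefore went fully down once, bottoming at about TCP z 0.0155. I'll lift and measure the clips.

>>> {"method": "step_arm", "body": {
  "rows": [
    [0,0,0.03,0,0,0,0.03],
    [0,0,0.08,0,0,0,0.05],
    [0,0,0.14,0,0,0,0.05],
    [0,0,0.2,0,0,0,0.05],
    [0,0,0.22,0,0,0,0.05]
  ]
}}

```text
t: 12.72
eef_pos: [0.4493, 0.1979, 0.2447]
tool_rot: [[-0.247, 0.969, 0.008], [0.969, 0.247, 0.003], [0.001, 0.008, -1.0]]
contact_force: [0.1, 0.5, -0.5]
opening: 0.0501
```

```bash
python3 - <<'E'
from h import *
st();f=snap('top','top6');g=snap('side','side6')
crop(f,'c5',300,205,420,275,6);crop(g,'c6',270,220,350,325,7)
crop(f,'c7',305,140,420,205,6.9)
E
```

```text
t 12.725 tcp [0.4493 0.1979 0.2447] F [ 0.1  0.5 -0.5] op 0.05007360957546427 q [0.329 0.174 1.658 0.    1.302 0.079]
[[-0.247  0.969  0.008]
 [ 0.969  0.247  0.003]
 [ 0.001  0.008 -1.   ]]
```

View pics/c5.png

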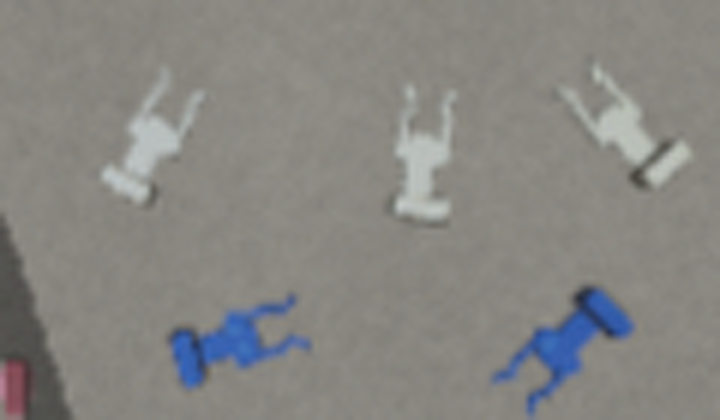

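View pics/c6.png

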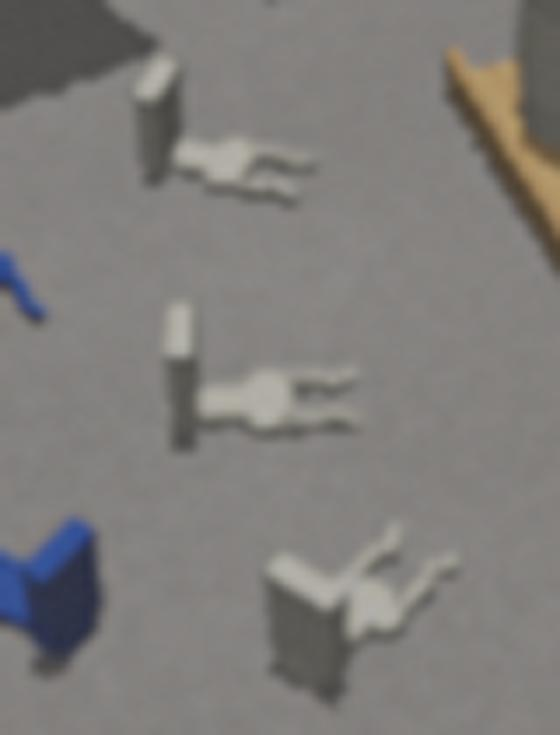

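View pics/top6.png

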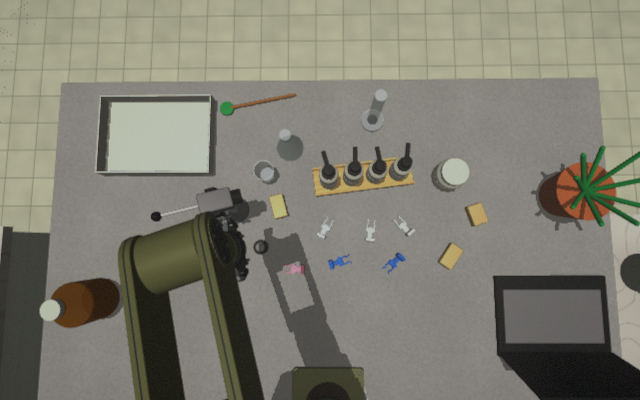

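View pics/c7.png

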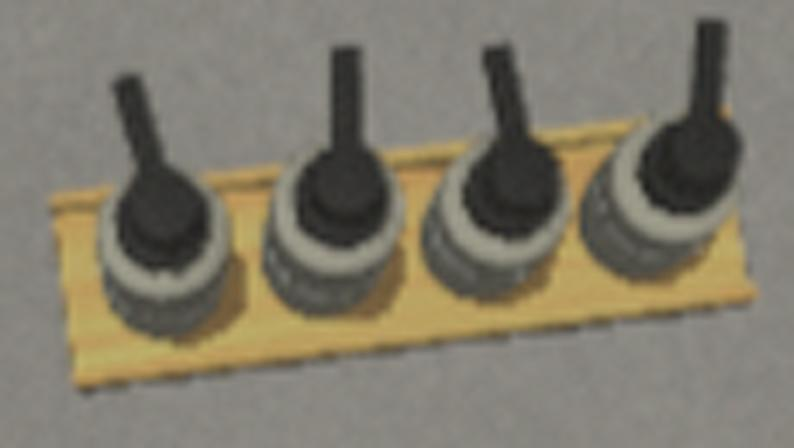

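```bash
python3 - <<'E'
from h import *
f=load('top6');g=load('side6')
def px(c,o,k): return [(c[i]+.5)/k-.5+o[i] for i in (0,1)]
C={'A':((127,185),(165,70),(200,95)),'B':((421,210),(409,90),(450,95)),'C':((665,164),(566,92),(597,68))}
for n,(t,a,b) in C.items():
    T=plane(f,*px(t,(300,205),6),.041);m=(plane(f,*px(a,(300,205),6),.006)+plane(f,*px(b,(300,205),6),.006))/2
    d=(m-T)[:2];L=np.hypot(*d);h=np.arctan2(d[1],d[0]);print(n,'tab',T,'len',L,'head',np.degrees(h),'orig',T[:2]+.045*d/L)
# side tab top checks
for n,t in dict(A=(157,80),B=(179,331),C=(305,580)).items(): print(n,plane(g,*px(t,(270,220),7),.041))
for c,z in (((162,220),.15),((343,195),.15),((513,188),.125),((691,165),.125)): print(plane(f,*px(c,(305,140),6.9),z))
c0=np.array([.660,-.1085]);y=np.array([-.123,.992])
for k in(.105,.035,-.035,-.105): 
    S=c0+k*y; z=.1555 if k>0 else .1305; print('stem',S,proj(g,[*S,z]),proj(f,[*S,z-.0055]))
crop(g,'c6',330,170,420,300,6)
E
```

```text
A tab [0.48121922 0.01770974 0.041     ] len 0.058587728265354064 head -27.75000684960265 orig [ 0.52104366 -0.00324292]
B tab [ 0.46871212 -0.124289    0.041     ] len 0.05953558780772271 head -8.835838376782597 orig [ 0.51317808 -0.13120117]
C tab [ 0.4904547  -0.24236888  0.041     ] len 0.05409212439011188 head 37.248618615794776 orig [ 0.52627544 -0.21513151]
A [0.48225341 0.01711043 0.041     ]
B [ 0.46970171 -0.12615367  0.041     ]
C [ 0.49085065 -0.2445743   0.041     ]
[ 0.64862349 -0.00442111  0.15      ]
[ 0.65798229 -0.07417681  0.15      ]
[ 0.66548445 -0.14308927  0.125     ]
[ 0.67428528 -0.21341636  0.125     ]
stem [ 0.647085 -0.00434 ] [353.67707282 191.12214741] [328.02281041 172.02713756]
stem [ 0.655695 -0.07378 ] [365.14622865 204.85432385] [354.14351931 168.68146895]
stem [ 0.664305 -0.14322 ] [377.52130316 229.34865052] [378.97668065 167.24442424]
stem [ 0.672915 -0.21266 ] [392.15828536 247.57976831] [404.45237841 163.98155026]
```

View pics/c6.png

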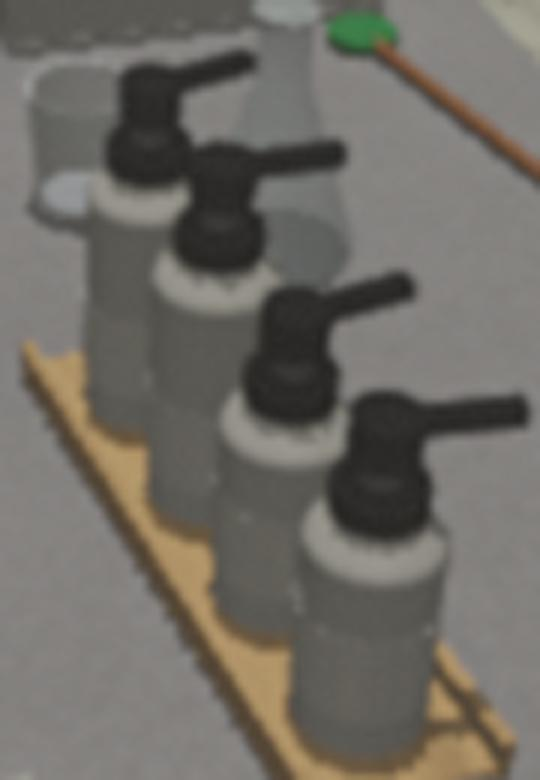

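```bash
python3 - <<'E'
from h import *
f=load('top6');g=load('side6')
def big(F,n,u0,v0,u1,v1,k):
    im=cv2.resize(F['color'][v0:v1,u0:u1,::-1],None,fx=k,fy=k,interpolation=cv2.INTER_CUBIC)
    return im
a=[big(f,0,u,212,u+30,246,9) for u in (310,356,389)]
for i,x in enumerate(a): x[:,-2:]=0
b=[big(g,0,u,v,u+34,v+30,8) for u,v in ((285,225),(289,262),(303,293))]
top=np.hstack(a); bot=np.hstack(b); W=max(top.shape[1],bot.shape[1])
pad=lambda x:np.pad(x,((0,0),(0,W-x.shape[1]),(0,0)))
im=np.vstack([pad(top),pad(bot)]);print(im.shape);cv2.imwrite('pics/c8.png',im)
E
```

```text
(546, 816, 3)
```

View pics/c8.png

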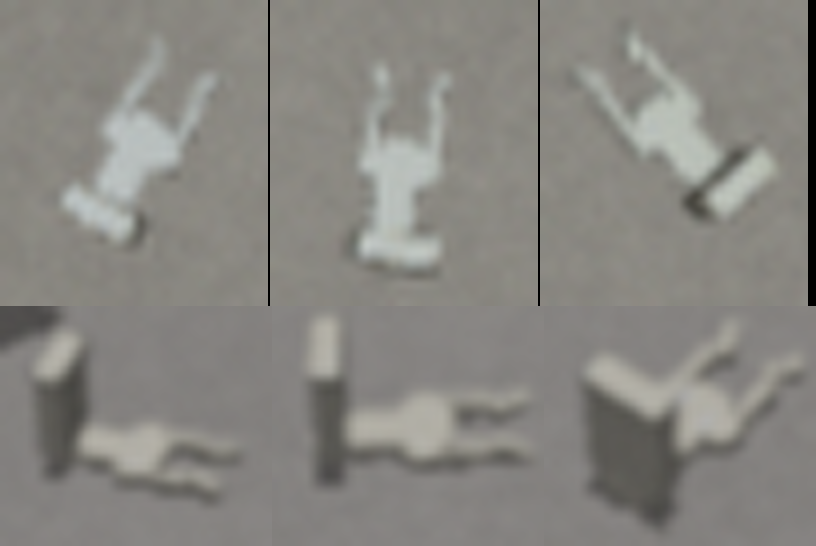

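>>> {"method": "step_arm", "body": {
  "rows": [
    [0.005,-0.055,0,0,0,0.05,0.045],
    [0.01,-0.11,0,0,0,0.1,0.045],
    [0.015,-0.165,0,0,0,0.15,0.045],
    [0.02,-0.22,0,0,0,0.2,0.045],
    [0.025,-0.275,0,0,0,0.26,0.045],
    [0.03,-0.33,0,0,0,0.32,0.045],
    [0.035,-0.39,-0.02,0,0,0.37,0.045],
    [0.041,-0.442,-0.06,0,0,0.422,0.045],
    [0.041,-0.442,-0.1,0,0,0.422,0.045],
    [0.041,-0.442,-0.13,0,0,0.422,0.045]
  ]
}}

```text
t: 14.08
eef_pos: [0.4858, -0.245, 0.1064]
tool_rot: [[-0.621, 0.784, -0.005], [0.784, 0.621, 0.003], [0.005, -0.002, -1.0]]
contact_force: [0.0, 0.6, 0.2]
opening: 0.0447
```

>>> {"method": "step_arm", "body": {
  "rows": [
    [0,0,0,0,0,0,0.045],
    [0,0,0,0,0,0,0.045],
    [0,0,0,0,0,0,0.045]
  ]
}}

```text
t: 14.45
eef_pos: [0.4891, -0.2452, 0.1119]
tool_rot: [[-0.623, 0.782, 0.002], [0.782, 0.623, -0.001], [-0.003, 0.001, -1.0]]
contact_force: [0.7, 0.1, 0.2]
opening: 0.0453
```

```bash
python3 - <<'E'
from h import *
st();f=snap('top','top7');g=snap('side','side7')
crop(g,'c6',270,200,370,325,6)
crop(f,'c7',300,190,440,290,5.5)
E
```

```text
t 14.45 tcp [ 0.4891 -0.2452  0.1119] F [0.7 0.1 0.2] op 0.045276801758730036 q [-0.542  0.386  1.725 -0.     1.027 -1.214]
[[-0.623  0.782  0.002]
 [ 0.782  0.623 -0.001]
 [-0.003  0.001 -1.   ]]
```

View pics/c6.png

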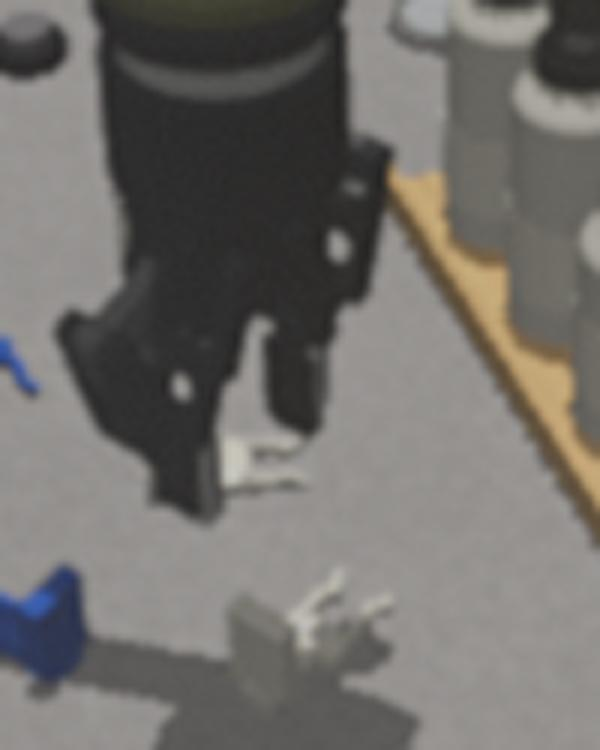

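View pics/c7.png

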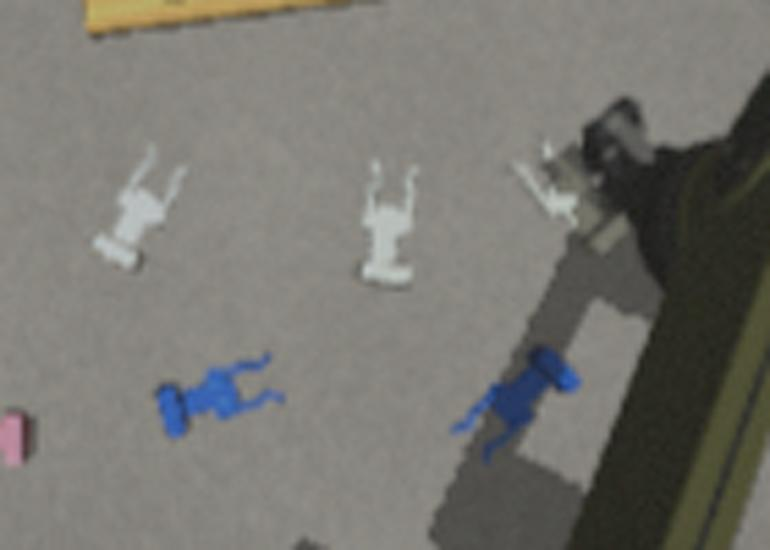

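>>> {"method": "step_arm", "body": {
  "rows": [
    [0.001,0.001,-0.02,0,0,0,0.045],
    [0.001,0.001,-0.04,0,0,0,0.045],
    [0.001,0.001,-0.06,0,0,0,0.045],
    [0.001,0.001,-0.075,0,0,0,0.045],
    [0.001,0.001,-0.085,0,0,0,0.045],
    [0.001,0.001,-0.092,0,0,0,0.045],
    [0.001,0.001,-0.096,0,0,0,0.045],
    [0.001,0.001,-0.096,0,0,0,0.045],
    [0.001,0.001,-0.096,0,0,0,0.045]
  ]
}}

```text
t: 15.68
eef_pos: [0.4893, -0.2441, 0.015]
tool_rot: [[-0.623, 0.783, 0.001], [0.783, 0.623, -0.0], [-0.001, 0.0, -1.0]]
contact_force: [0.1, 0.2, -0.0]
opening: 0.045
```

>>> {"method": "step_arm", "body": {
  "rows": [
    [0,0,0,0,0,0,0.02],
    [0,0,0,0,0,0,0.005],
    [0,0,0,0,0,0,0.0],
    [0,0,0,0,0,0,0.0],
    [0,0,0,0,0,0,0.0],
    [0,0,0,0,0,0,0.0]
  ],
  "grip_force": 90
}}

```text
t: 16.42
eef_pos: [0.4893, -0.2441, 0.0151]
tool_rot: [[-0.623, 0.783, 0.001], [0.783, 0.623, -0.0], [-0.001, 0.0, -1.0]]
contact_force: [-0.5, 0.2, 6.2]
opening: 0.0083
```

>>> {"method": "step_arm", "body": {
  "rows": [
    [0,0,0.01,0,0,0,0],
    [0,0,0.03,0,0,0,0],
    [0,0,0.07,0,0,0,0],
    [0,0,0.11,0,0,0,0],
    [0,0,0.15,0,0,0,0],
    [0,0,0.17,0,0,0,0],
    [0,0,0.17,0,0,0,0],
    [0,0,0.17,0,0,0,0]
  ]
}}

```text
t: 17.42
eef_pos: [0.4882, -0.2434, 0.1837]
tool_rot: [[-0.623, 0.783, -0.002], [0.783, 0.623, 0.001], [0.002, -0.001, -1.0]]
contact_force: [-0.2, 0.0, -0.6]
opening: 0.0086
```

```bash
python3 - <<'E'
from h import *
st();f=snap('top','top8');g=snap('side','side8')
crop(g,'c6',270,170,370,295,6)
crop(f,'c7',340,170,460,270,6)
E
```

```text
t 17.425 tcp [ 0.4882 -0.2434  0.1837] F [-0.2  0.  -0.6] op 0.008598859163304915 q [-0.54   0.308  1.635 -0.     1.2   -1.212]
[[-0.623  0.783 -0.002]
 [ 0.783  0.623  0.001]
 [ 0.002 -0.001 -1.   ]]
```

View pics/c6.png

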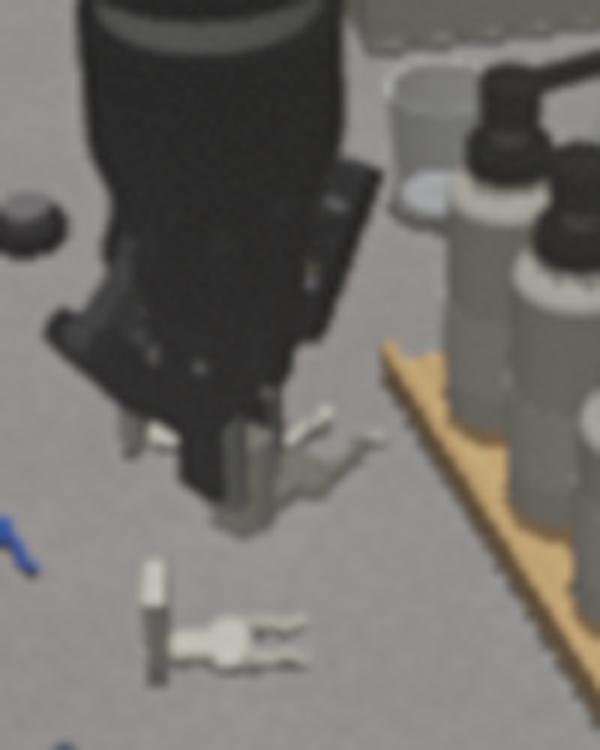

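View pics/c7.png

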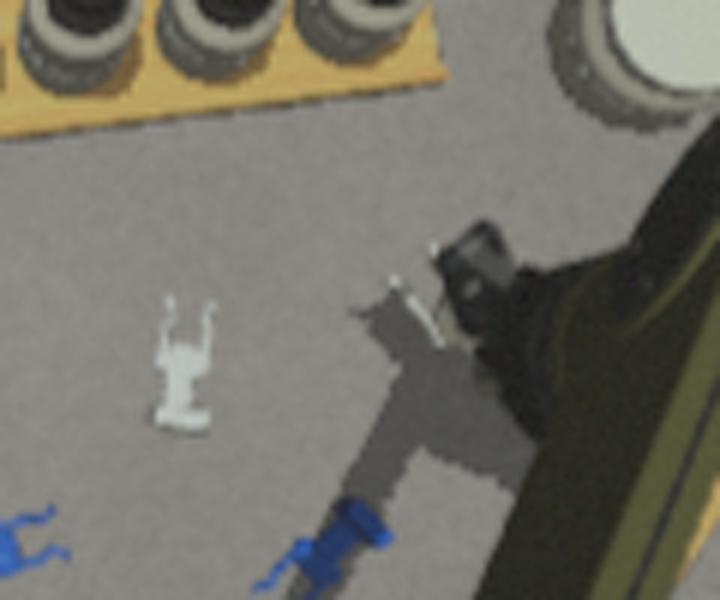

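>>> {"method": "step_arm", "body": {
  "rows": [
    [0.016,0.003,0,0,0,-0.1,0],
    [0.032,0.006,0,0,0,-0.2,0],
    [0.05,0.01,-0.01,0,0,-0.3,0],
    [0.065,0.013,-0.02,0,0,-0.4,0],
    [0.08,0.016,-0.03,0,0,-0.5,0],
    [0.09,0.018,-0.036,0,0,-0.549,0],
    [0.096,0.019,-0.041,0,0,-0.549,0],
    [0.096,0.019,-0.041,0,0,-0.549,0],
    [0.096,0.019,-0.041,0,0,-0.549,0],
    [0.096,0.019,-0.041,0,0,-0.549,0]
  ]
}}

```text
t: 18.77
eef_pos: [0.5848, -0.2251, 0.144]
tool_rot: [[-0.123, 0.992, 0.0], [0.992, 0.123, -0.0], [-0.0, 0.0, -1.0]]
contact_force: [0.9, -0.4, -0.5]
opening: 0.0082
```

```bash
python3 - <<'E'
from h import *
st();f=snap('top','top9');g=snap('side','side9')
crop(g,'c6',310,150,440,290,5.5)
crop(f,'c7',340,130,460,230,6)
E
```

```text
t 18.775 tcp [ 0.5848 -0.2251  0.144 ] F [ 0.9 -0.4 -0.5] op 0.008243286865981796 q [-0.435  0.45   1.51  -0.     1.181 -0.558]
[[-0.123  0.992  0.   ]
 [ 0.992  0.123 -0.   ]
 [-0.     0.    -1.   ]]
```

View pics/c6.png

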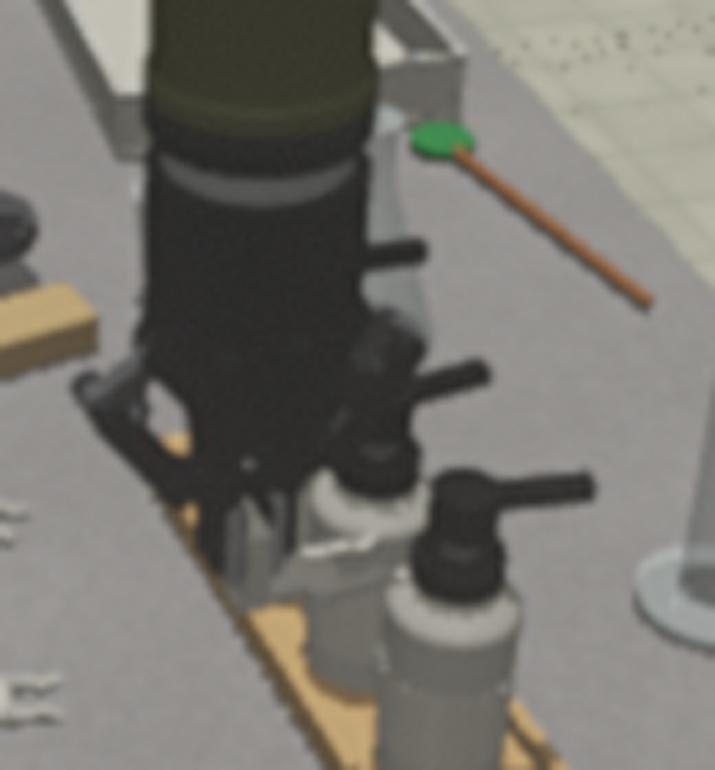

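View pics/c7.png

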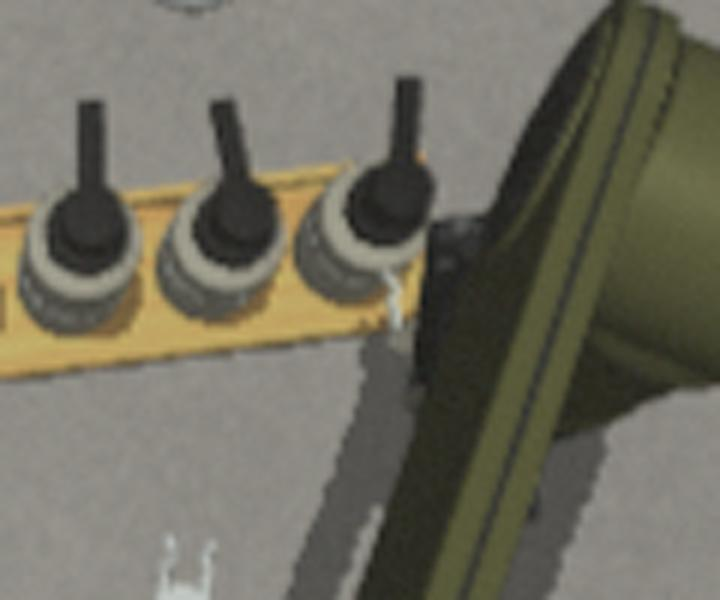

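```bash
python3 - <<'E'
from h import *
f=load('top9');g=load('side9')
print(proj(f,[.6437,-.205,.135]), plane(f,404.6,174.6,.135),plane(f,405.5,184,.135))
t=np.array([.5848,-.2251]);d=np.array([.992,.123]);l=np.array([-.123,.992])
for a,b in ((.045+.016,.0125),(.045+.016,-.0125),(.045,0)): 
    p=t+a*d+b*l;print(proj(f,[*p,.135]),proj(g,[*p,.135]))
crop(f,'c7',390,150,420,200,12);crop(g,'c6',350,230,420,270,11)
E
```

```text
[402.65276572 173.89115888] [ 0.64173688 -0.21016897  0.135     ] [ 0.61617065 -0.21189578  0.135     ]
[402.72550959 173.8634242 ] [378.18711463 245.80880337]
[411.94447041 172.68293812] [383.57625182 252.93462895]
[408.23241939 179.09697433] [373.9915289  251.04220818]
```

View pics/c7.png

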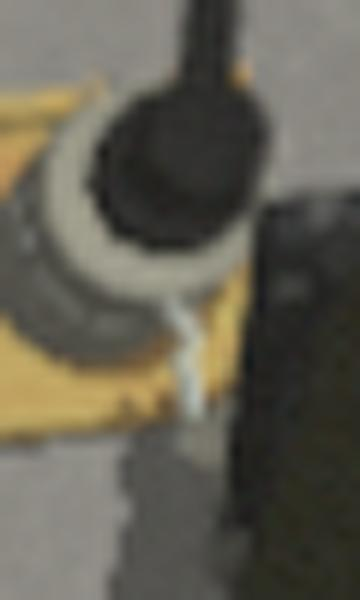

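View pics/c6.png

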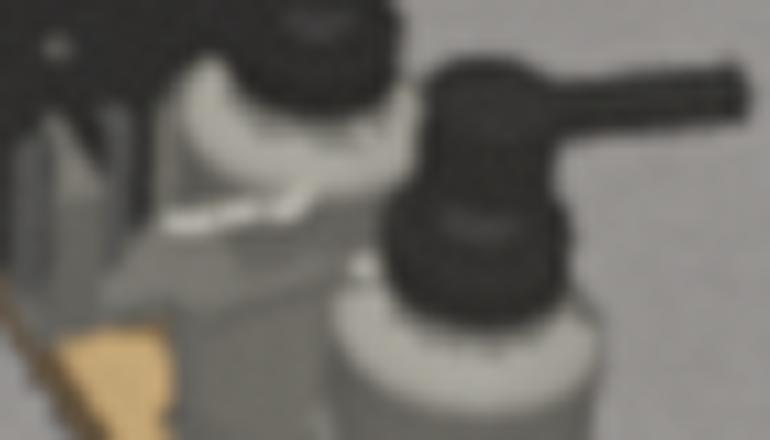

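```bash
python3 - <<'E'
from h import *
f=load('top9');g=load('side9')
for z in (.105,.125,.136,.156): print(z,proj(g,[.6735,-.213,z]), proj(f,[.6735,-.213,z]))
P=cloud(g)
for u in (393,394): 
    for v in range(234,264,2): print(u,v,np.round(P[v,u],4), g['color'][v,u])
print([np.round(P[v,u],3).tolist() for u,v in ((366,249),(370,249),(374,248),(377,247),(383,254))])
E
```

```text
0.105 [391.51702217 256.71949707] [403.08264532 165.29778155]
0.125 [392.26522679 249.62333502] [404.57181889 163.7697253 ]
0.136 [392.68524103 245.63701358] [405.41651787 162.90297092]
0.156 [393.46487888 238.23218625] [407.00142991 161.27667601]
393 234 [ 7.656e-01 -9.500e-03 -3.000e-04] [131 129 127]
393 236 [ 0.675  -0.2065  0.1568] [50 48 46]
393 238 [ 0.6724 -0.213   0.1569] [53 52 50]
393 240 [ 0.67   -0.2191  0.1566] [55 53 51]
393 242 [ 0.6682 -0.224   0.1554] [52 50 49]
393 244 [ 0.6679 -0.2256  0.1514] [48 46 45]
393 246 [ 0.668  -0.2265  0.1468] [47 45 43]
393 248 [ 0.6689 -0.2257  0.1406] [49 48 45]
393 250 [ 0.6721 -0.2199  0.1298] [66 63 63]
393 252 [ 0.6722 -0.2206  0.1249] [55 53 51]
393 254 [ 0.6695 -0.2274  0.1254] [52 50 49]
393 256 [ 0.6678 -0.232   0.1241] [50 48 45]
393 258 [ 0.6674 -0.234   0.1204] [47 46 42]
393 260 [ 0.6698 -0.23    0.1109] [99 97 92]
393 262 [ 0.6694 -0.2318  0.1069] [155 153 145]
394 234 [ 7.679e-01 -1.110e-02  5.000e-04] [131 128 126]
394 236 [ 0.6767 -0.2076  0.1573] [48 48 46]
394 238 [ 0.6747 -0.213   0.1564] [56 54 51]
394 240 [ 0.6721 -0.2195  0.1565] [55 54 52]
394 242 [ 0.6706 -0.2238  0.1548] [53 52 49]
394 244 [ 0.6698 -0.2263  0.1516] [49 49 46]
394 246 [ 0.6703 -0.2264  0.1462] [50 46 44]
394 248 [ 0.6715 -0.2248  0.1394] [48 46 44]
394 250 [ 0.6738 -0.2211  0.1304] [67 65 64]
394 252 [ 0.6741 -0.2215  0.1253] [56 55 53]
394 254 [ 0.6721 -0.2267  0.1244] [51 49 48]
394 256 [ 0.6702 -0.2319  0.1235] [51 49 46]
394 258 [ 0.6697 -0.2338  0.1198] [47 46 44]
394 260 [ 0.6716 -0.2309  0.1113] [96 94 89]
394 262 [ 0.671  -0.2334  0.1079] [149 147 138]
[[0.64, -0.14, 0.075], [0.624, -0.209, 0.133], [0.65, -0.165, 0.096], [0.64, -0.209, 0.136], [0.657, -0.205, 0.109]]
```

Depth confirms the heights: collar top 0.125, head underside 0.136. The clip leg is at z about 0.135 and the lateral error is about 1 mm. I'll push along the board's x axis.

>>> {"method": "step_arm", "body": {
  "rows": [
    [0.005,0.0015,-0.001,0,0,0,0],
    [0.01,0.002,-0.001,0,0,0,0],
    [0.015,0.003,-0.001,0,0,0,0],
    [0.02,0.0035,-0.001,0,0,0,0],
    [0.024,0.004,-0.001,0,0,0,0],
    [0.027,0.0045,-0.001,0,0,0,0],
    [0.03,0.005,-0.001,0,0,0,0],
    [0.03,0.005,-0.001,0,0,0,0]
  ]
}}

```text
t: 19.88
eef_pos: [0.6152, -0.2199, 0.1426]
tool_rot: [[-0.123, 0.992, 0.0], [0.992, 0.123, -0.0], [-0.0, 0.0, -1.0]]
contact_force: [0.2, -0.4, 0.1]
opening: 0.0082
```

>>> {"method": "step_arm", "body": {
  "rows": [
    [0.003,0.0004,0,0,0,0,0],
    [0.006,0.0007,0,0,0,0,0],
    [0.006,0.0007,0,0,0,0,0]
  ]
}}

```text
t: 20.25
eef_pos: [0.6198, -0.2187, 0.142]
tool_rot: [[-0.123, 0.992, -0.003], [0.992, 0.123, 0.001], [0.001, -0.003, -1.0]]
contact_force: [-3.1, 1.6, -0.3]
opening: 0.0084
```

>>> {"method": "step_arm", "body": {
  "rows": [
    [0.003,0.0004,0,0,0,0,0],
    [0.005,0.0006,0,0,0,0,0],
    [0.005,0.0006,0,0,0,0,0]
  ]
}}

```text
t: 20.62
eef_pos: [0.6256, -0.2185, 0.1422]
tool_rot: [[-0.123, 0.992, -0.001], [0.992, 0.123, 0.0], [0.0, -0.001, -1.0]]
contact_force: [-2.7, 0.6, -0.1]
opening: 0.0085
```

>>> {"method": "step_arm", "body": {
  "rows": [
    [0.002,0.0002,0,0,0,0,0],
    [0.004,0.0005,0,0,0,0,0],
    [0.004,0.0005,0,0,0,0,0]
  ]
}}

```text
t: 21.0
eef_pos: [0.6315, -0.2179, 0.1431]
tool_rot: [[-0.123, 0.992, 0.003], [0.992, 0.123, -0.0], [-0.0, 0.003, -1.0]]
contact_force: [0.8, 2.0, -0.5]
opening: 0.0082
```

>>> {"method": "step_arm", "body": {
  "rows": [
    [0.001,0.0001,0,0,0,0,0],
    [0.002,0.0002,0,0,0,0,0],
    [0.002,0.0002,0,0,0,0,0]
  ]
}}

```text
t: 21.38
eef_pos: [0.6319, -0.2178, 0.1426]
tool_rot: [[-0.123, 0.992, -0.0], [0.992, 0.123, 0.0], [0.0, -0.0, -1.0]]
contact_force: [-1.3, 2.4, 0.4]
opening: 0.0086
```

>>> {"method": "step_arm", "body": {
  "rows": [
    [0.001,0.0001,0,0,0,0,0],
    [0.002,0.0002,0,0,0,0,0],
    [0.002,0.0002,0,0,0,0,0]
  ]
}}

```text
t: 21.75
eef_pos: [0.6323, -0.2177, 0.1425]
tool_rot: [[-0.123, 0.992, -0.003], [0.992, 0.123, 0.0], [0.001, -0.003, -1.0]]
contact_force: [-5.2, 2.0, 3.0]
opening: 0.0083
```

>>> {"method": "step_arm", "body": {
  "rows": [
    [0.001,0.0001,0,0,0,0,0],
    [0.001,0.0001,0,0,0,0,0],
    [0.001,0.0001,0,0,0,0,0]
  ]
}}

```text
t: 22.12
eef_pos: [0.6323, -0.2177, 0.1425]
tool_rot: [[-0.123, 0.992, -0.005], [0.992, 0.123, 0.0], [0.001, -0.005, -1.0]]
contact_force: [-7.6, 2.5, 4.1]
opening: 0.0085
```

```bash
python3 - <<'E'
from h import *
st();f=snap('top','top10');g=snap('side','side10')
crop(g,'c6',330,210,420,280,8)
E
```

```text
t 22.125 tcp [ 0.6323 -0.2177  0.1425] F [-7.6  2.5  4.1] op 0.008457173683136534 q [-0.394  0.507  1.408 -0.002  1.231 -0.516]
[[-0.123  0.992 -0.005]
 [ 0.992  0.123  0.   ]
 [ 0.001 -0.005 -1.   ]]
```

View pics/c6.png

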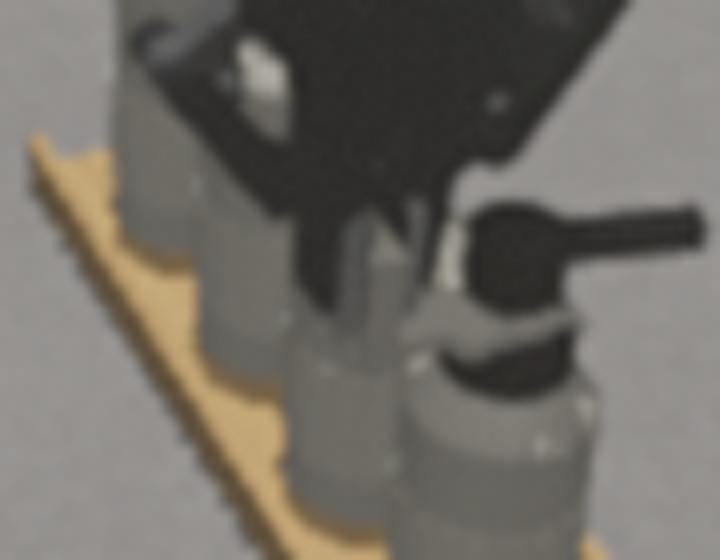

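>>> {"method": "step_arm", "body": {
  "rows": [
    [0.001,0.0001,0,0,0,0,0],
    [0.002,0.0002,0,0,0,0,0],
    [0.003,0.0003,0,0,0,0,0],
    [0.003,0.0003,0,0,0,0,0]
  ]
}}

```text
t: 22.72
eef_pos: [0.6326, -0.2177, 0.1426]
tool_rot: [[-0.123, 0.992, -0.01], [0.992, 0.123, -0.0], [0.001, -0.01, -1.0]]
contact_force: [-13.2, 0.6, 8.8]
opening: 0.0085
```

>>> {"method": "step_arm", "body": {
  "rows": [
    [-0.006,-0.001,0,0,0,0,0],
    [-0.006,-0.001,0,0,0,0,0.02],
    [-0.006,-0.001,0,0,0,0,0.02],
    [-0.006,-0.001,0,0,0,0,0.02],
    [-0.006,-0.001,0.01,0,0,0,0.02],
    [-0.006,-0.001,0.03,0,0,0,0.02],
    [-0.006,-0.001,0.06,0,0,0,0.02],
    [-0.006,-0.001,0.1,0,0,0,0.03],
    [-0.03,-0.001,0.13,0,0,0,0.045]
  ]
}}

```text
t: 23.85
eef_pos: [0.6099, -0.2187, 0.2751]
tool_rot: [[-0.123, 0.992, 0.004], [0.992, 0.124, -0.002], [-0.002, 0.004, -1.0]]
contact_force: [1.0, -0.2, 0.0]
opening: 0.0448
```

>>> {"method": "step_arm", "body": {
  "rows": [
    [-0.05,0.0,0,0,0,0,0.045],
    [-0.1,0,0,0,0,0,0.045],
    [-0.14,0,0,0,0,0,0.045],
    [-0.14,-0.05,0,0,0,0,0.045],
    [-0.14,-0.05,0,0,0,0,0.045]
  ]
}}

```text
t: 24.48
eef_pos: [0.4681, -0.2712, 0.2738]
tool_rot: [[-0.12, 0.993, 0.002], [0.993, 0.12, -0.003], [-0.003, 0.002, -1.0]]
contact_force: [0.3, 0.8, 0.4]
opening: 0.0449
```

```bash
python3 - <<'E'
from h import *
st();f=snap('top','top11');g=snap('side','side11')
crop(g,'c6',330,190,430,280,7)
crop(f,'c7',305,140,425,245,6)
E
```

```text
t 24.475 tcp [ 0.4681 -0.2712  0.2738] F [0.3 0.8 0.4] op 0.044906571500845524 q [-6.020e-01  2.270e-01  1.511e+00 -1.000e-03  1.400e+00 -7.220e-01]
[[-0.12   0.993  0.002]
 [ 0.993  0.12  -0.003]
 [-0.003  0.002 -1.   ]]
```

View pics/c6.png

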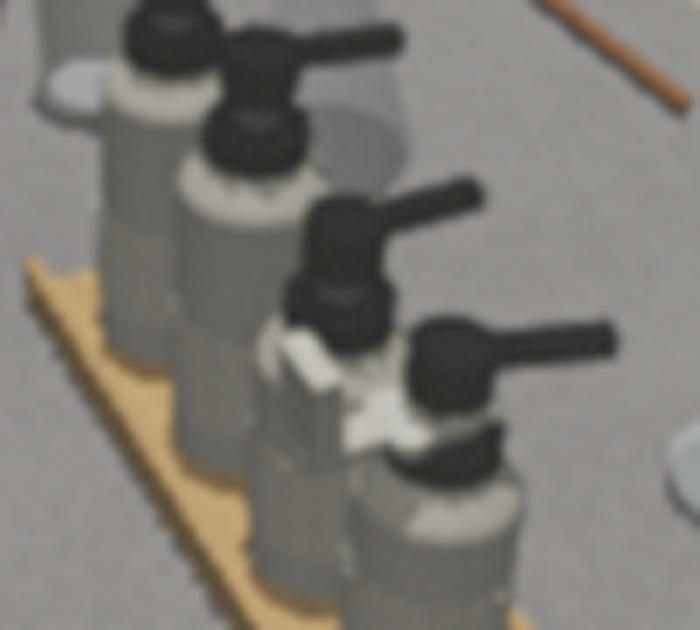

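View pics/c7.png

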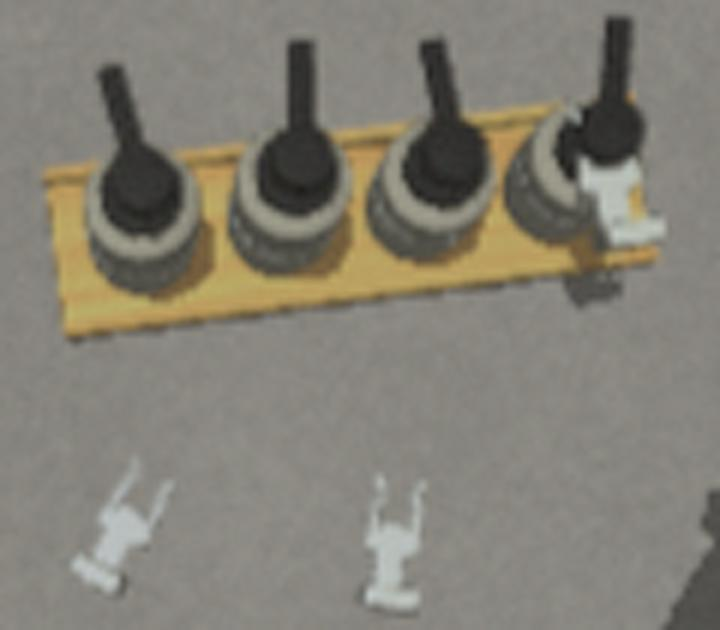

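```bash
python3 - <<'E'
from h import *
f=load('top11');g=load('side11')
px=lambda c,o,k:[(c[i]+.5)/k-.5+o[i] for i in (0,1)]
print(plane(f,*px((637,234),(305,140),6),.1685),'A',plane(f,*px((98,574),(305,140),6),.041),'B',plane(f,*px((393,598),(305,140),6),.041))
P=cloud(f); Q=cloud(g)
for W in(P,Q):
    s=W[(W[...,0]>.60)&(W[...,0]<.645)&(W[...,1]>-.245)&(W[...,1]<-.19)&(W[...,2]>.14)&(W[...,2]<.2)]
    print(len(s),np.round(s[s[:,2]>.162].mean(0),4),np.round(s[:,2].max(),4),np.round(s.min(0),3),np.round(s.max(0),3))
E
```

```text
[ 0.62500503 -0.21870438  0.1685    ] A [0.4817003  0.01722395 0.041     ] B [ 0.46967026 -0.12526927  0.041     ]
46 [ 0.6262 -0.2197  0.1631] 0.1651 [ 0.62  -0.232  0.141] [ 0.63  -0.207  0.165]
111 [ 0.6267 -0.2227  0.1637] 0.166 [ 0.62  -0.234  0.141] [ 0.634 -0.209  0.166]
```

```bash
python3 - <<'E'
from h import *
a=load('side10');b=load('side11')
A=cv2.resize(a['color'][235:265,375:415,::-1],None,fx=10,fy=10,interpolation=cv2.INTER_CUBIC)
B=cv2.resize(b['color'][235:265,375:415,::-1],None,fx=10,fy=10,interpolation=cv2.INTER_CUBIC)
cv2.imwrite('pics/c9.png',np.hstack([A,B]))
for d in (.0155,):
  for l in (.0125,-.0125):
    for s in ((.6735,-.2135),(.677,-.213)):
      p=np.array(s)+d*np.array([.992,.123])+l*np.array([-.123,.992]); print(l,s,proj(b,[*p,.131]),(proj(b,[*p,.131])-[375,235])*10)
E
```

```text
0.0125 (0.6735, -0.2135) [396.16108008 242.57418832] [211.61080085  75.74188324]
0.0125 (0.677, -0.213) [397.58716925 242.19878915] [225.87169251  71.98789149]
-0.0125 (0.6735, -0.2135) [401.91642335 249.48478676] [269.16423347 144.8478676 ]
-0.0125 (0.677, -0.213) [403.37203166 249.09083656] [283.72031659 140.9083656 ]
```

View pics/c9.png

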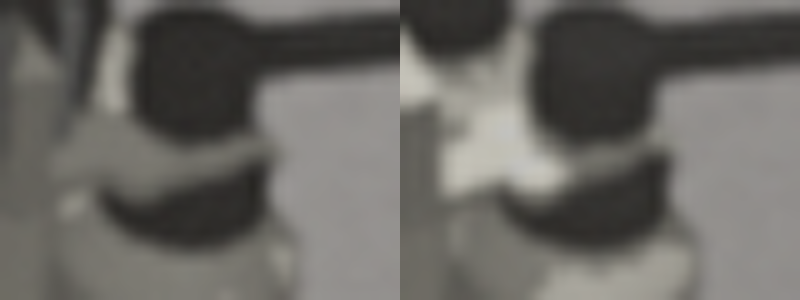

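Clip C sits home on the rightmost bottle: the jaw tip at (402.5,249.5) matches the predicted home position before and after release. Next is clip B onto bottle 3.

>>> {"method": "step_arm", "body": {
  "rows": [
    [0.001,0.05,0,0,0,-0.09,0.045],
    [0.002,0.1,0,0,0,-0.18,0.045],
    [0.0025,0.146,0,0,0,-0.262,0.045],
    [0.0025,0.146,-0.05,0,0,-0.262,0.045],
    [0.0025,0.146,-0.1,0,0,-0.262,0.045],
    [0.0025,0.146,-0.14,0,0,-0.262,0.045],
    [0.0025,0.146,-0.165,0,0,-0.262,0.045],
    [0.0025,0.146,-0.175,0,0,-0.262,0.045],
    [0.0025,0.146,-0.175,0,0,-0.262,0.045],
    [0.0025,0.146,-0.175,0,0,-0.262,0.045]
  ]
}}

```text
t: 25.82
eef_pos: [0.4716, -0.1225, 0.0987]
tool_rot: [[0.138, 0.99, 0.002], [0.99, -0.138, -0.001], [-0.0, 0.002, -1.0]]
contact_force: [-0.3, 1.1, -0.3]
opening: 0.045
```

```bash
python3 - <<'E'
from h import *
st();f=snap('top','top12');g=snap('side','side12')
crop(g,'c6',260,180,380,320,5)
crop(f,'c7',300,190,420,270,6)
E
```

```text
t 25.825 tcp [ 0.4716 -0.1225  0.0987] F [-0.3  1.1 -0.3] op 0.045042734838942215 q [-0.341  0.333  1.865  0.     0.94  -0.202]
[[ 0.138  0.99   0.002]
 [ 0.99  -0.138 -0.001]
 [-0.     0.002 -1.   ]]
```

View pics/c6.png

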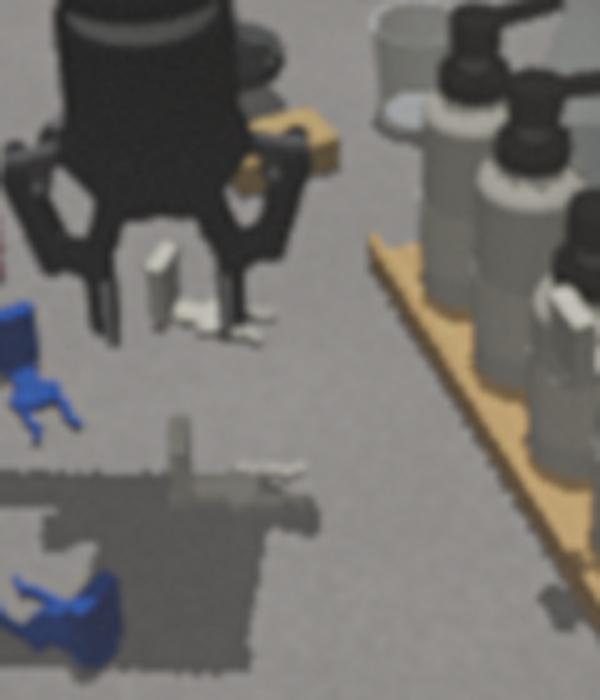

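View pics/c7.png

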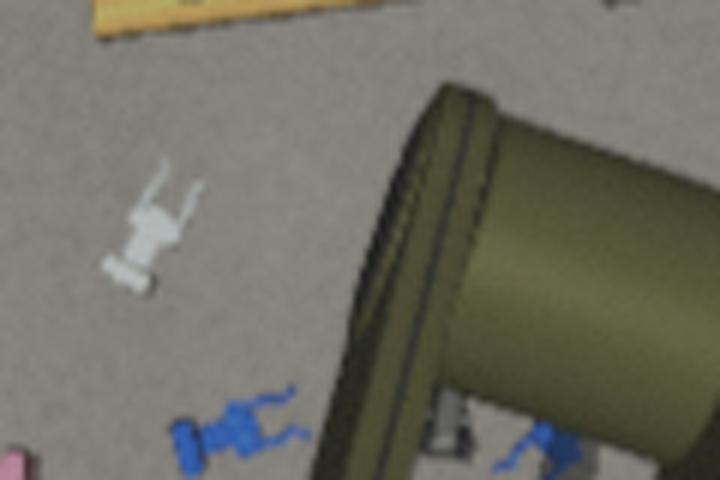

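>>> {"method": "step_arm", "body": {
  "rows": [
    [-0.001,-0.002,-0.02,0,0,0,0.045],
    [-0.001,-0.0025,-0.04,0,0,0,0.045],
    [-0.001,-0.0025,-0.058,0,0,0,0.045],
    [-0.001,-0.0025,-0.07,0,0,0,0.045],
    [-0.001,-0.0025,-0.078,0,0,0,0.045],
    [-0.001,-0.0025,-0.082,0,0,0,0.045],
    [-0.001,-0.0025,-0.083,0,0,0,0.045],
    [-0.001,-0.0025,-0.083,0,0,0,0.045],
    [-0.001,-0.0025,-0.083,0,0,0,0.045]
  ]
}}

```text
t: 27.05
eef_pos: [0.4698, -0.1249, 0.0149]
tool_rot: [[0.138, 0.99, 0.001], [0.99, -0.138, -0.0], [-0.0, 0.001, -1.0]]
contact_force: [-0.9, 0.6, 0.5]
opening: 0.045
```

>>> {"method": "step_arm", "body": {
  "rows": [
    [0,0,0,0,0,0,0.02],
    [0,0,0,0,0,0,0.005],
    [0,0,0,0,0,0,0.0],
    [0,0,0,0,0,0,0.0],
    [0,0,0,0,0,0,0.0],
    [0,0,0,0,0,0,0.0]
  ],
  "grip_force": 90
}}

```text
t: 27.8
eef_pos: [0.4697, -0.1249, 0.0149]
tool_rot: [[0.139, 0.99, 0.0], [0.99, -0.139, -0.0], [-0.0, 0.0, -1.0]]
contact_force: [-1.3, 0.1, 5.3]
opening: 0.0083
```

>>> {"method": "step_arm", "body": {
  "rows": [
    [0,0,0.01,0,0,0,0],
    [0,0,0.03,0,0,0,0],
    [0,0,0.07,0,0,0,0],
    [0,0,0.11,0,0,0.05,0],
    [0.02,-0.005,0.15,0,0,0.1,0],
    [0.05,-0.012,0.155,0,0,0.18,0],
    [0.08,-0.02,0.15,0,0,0.262,0],
    [0.1,-0.025,0.14,0,0,0.262,0],
    [0.111,-0.028,0.13,0,0,0.262,0],
    [0.111,-0.028,0.128,0,0,0.262,0]
  ]
}}

```text
t: 29.05
eef_pos: [0.5795, -0.1525, 0.1407]
tool_rot: [[-0.122, 0.993, -0.004], [0.993, 0.122, 0.001], [0.002, -0.003, -1.0]]
contact_force: [-0.5, -1.4, -0.4]
opening: 0.008
```

>>> {"method": "step_arm", "body": {
  "rows": [
    [0,0,0,0,0,0,0],
    [0,0,0,0,0,0,0],
    [0,0,0,0,0,0,0]
  ]
}}

```text
t: 29.42
eef_pos: [0.5802, -0.1527, 0.1431]
tool_rot: [[-0.123, 0.992, 0.0], [0.992, 0.123, -0.0], [-0.0, 0.0, -1.0]]
contact_force: [0.8, -0.2, -0.1]
opening: 0.0086
```

```bash
python3 - <<'E'
from h import *
st();f=snap('top','top13');g=snap('side','side13')
crop(g,'c6',320,190,420,280,7)
crop(f,'c7',320,140,430,230,7)
S=np.array([.665,-.143]);t=status.get_state()['eef_pos'][:2]-np.array([.003,.001]);d=np.array([.992,.123]);l=np.array([-.123,.992])
for b in (.0115,-.0115): print((proj(g,[*(t+.061*d+b*l),.131])-[320,190])*7,(proj(f,[*(t+.061*d+b*l),.134])-[320,140])*7)
E
```

```text
t 29.425 tcp [ 0.5802 -0.1527  0.1431] F [ 0.8 -0.2 -0.1] op 0.008561556210018329 q [-0.328  0.417  1.572  0.     1.152 -0.451]
[[-0.123  0.992  0.   ]
 [ 0.992  0.123 -0.   ]
 [-0.     0.    -1.   ]]
[313.95648756 271.41966204] [395.73103667 257.16243638]
[343.99496743 311.22623177] [455.02286933 249.57000812]
```

View pics/c6.png

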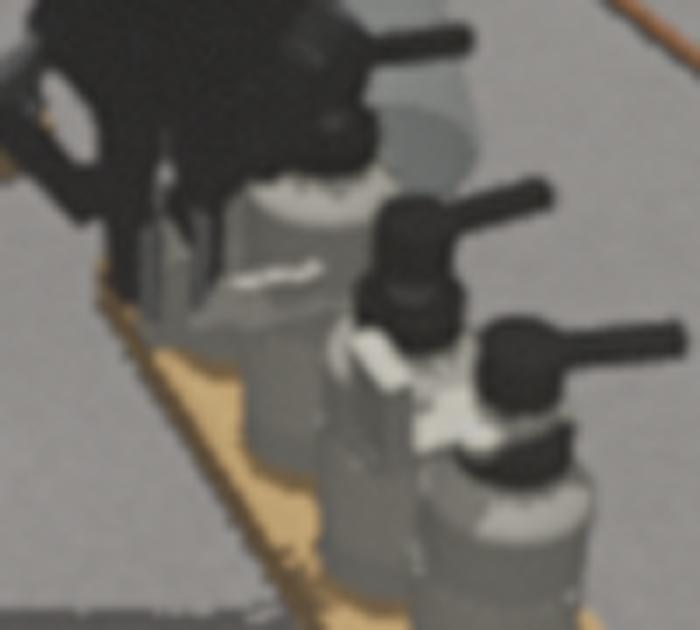

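View pics/c7.png

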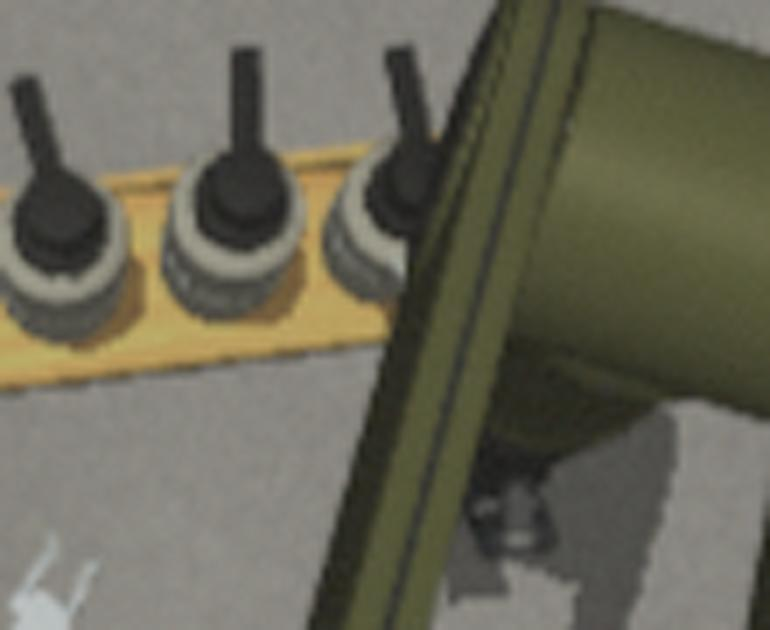

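>>> {"method": "step_arm", "body": {
  "rows": [
    [0.005,0.0006,-0.0005,0,0,0,0],
    [0.01,0.0012,-0.0005,0,0,0,0],
    [0.015,0.0018,-0.0005,0,0,0,0],
    [0.02,0.0025,-0.0005,0,0,0,0],
    [0.024,0.003,-0.0005,0,0,0,0],
    [0.027,0.0033,-0.0005,0,0,0,0],
    [0.03,0.0037,-0.0005,0,0,0,0],
    [0.033,0.0041,-0.0005,0,0,0,0],
    [0.033,0.0041,-0.0005,0,0,0,0]
  ]
}}

```text
t: 30.65
eef_pos: [0.6124, -0.1491, 0.1415]
tool_rot: [[-0.122, 0.992, -0.003], [0.992, 0.122, -0.0], [-0.0, -0.003, -1.0]]
contact_force: [-3.3, -3.1, -1.7]
opening: 0.0085
```

>>> {"method": "step_arm", "body": {
  "rows": [
    [0.002,0.0002,0,0,0,0,0],
    [0.004,0.0005,0,0,0,0,0],
    [0.004,0.0005,0,0,0,0,0]
  ]
}}

```text
t: 31.02
eef_pos: [0.6186, -0.1483, 0.1424]
tool_rot: [[-0.123, 0.992, 0.002], [0.992, 0.123, -0.0], [-0.0, 0.002, -1.0]]
contact_force: [-1.1, -1.2, -0.5]
opening: 0.0081
```

>>> {"method": "step_arm", "body": {
  "rows": [
    [0.002,0.0002,0,0,0,0,0],
    [0.004,0.0005,0,0,0,0,0],
    [0.004,0.0005,0,0,0,0,0]
  ]
}}

```text
t: 31.4
eef_pos: [0.6225, -0.148, 0.1425]
tool_rot: [[-0.123, 0.992, 0.002], [0.992, 0.123, -0.001], [-0.001, 0.002, -1.0]]
contact_force: [0.8, -2.7, -0.2]
opening: 0.0083
```

>>> {"method": "step_arm", "body": {
  "rows": [
    [0.002,0.0002,0,0,0,0,0],
    [0.004,0.0005,0,0,0,0,0],
    [0.004,0.0005,0,0,0,0,0]
  ]
}}

```text
t: 31.78
eef_pos: [0.6232, -0.1477, 0.142]
tool_rot: [[-0.123, 0.992, -0.005], [0.992, 0.123, -0.001], [-0.0, -0.005, -1.0]]
contact_force: [-5.8, -3.6, 4.0]
opening: 0.0084
```

>>> {"method": "step_arm", "body": {
  "rows": [
    [0.002,0.0002,0,0,0,0,0],
    [0.004,0.0005,0,0,0,0,0],
    [0.005,0.0006,0,0,0,0,0],
    [0.005,0.0006,0,0,0,0,0]
  ]
}}

```text
t: 32.28
eef_pos: [0.6236, -0.1475, 0.1418]
tool_rot: [[-0.123, 0.992, -0.013], [0.992, 0.123, -0.001], [0.001, -0.013, -1.0]]
contact_force: [-16.1, -5.8, 9.5]
opening: 0.0082
```

>>> {"method": "step_arm", "body": {
  "rows": [
    [-0.007,0,0,0,0,0,0],
    [-0.007,0,0,0,0,0,0.02],
    [-0.007,0,0,0,0,0,0.02],
    [-0.007,0,0,0,0,0,0.02],
    [-0.007,0,0.01,0,0,0,0.02],
    [-0.007,0,0.03,0,0,0,0.02],
    [-0.007,0,0.06,0,0,0,0.02],
    [-0.007,0,0.1,0,0,0,0.03],
    [-0.03,0,0.13,0,0,0,0.045]
  ]
}}

```text
t: 33.4
eef_pos: [0.6024, -0.1467, 0.2746]
tool_rot: [[-0.123, 0.992, 0.004], [0.992, 0.123, -0.001], [-0.001, 0.004, -1.0]]
contact_force: [0.3, 1.6, -0.9]
opening: 0.0447
```

>>> {"method": "step_arm", "body": {
  "rows": [
    [-0.05,-0.03,0,0,0,0,0.045],
    [-0.1,-0.06,0,0,0,0,0.045],
    [-0.14,-0.1,0,0,0,0,0.045],
    [-0.14,-0.15,0,0,0,0,0.045],
    [-0.14,-0.15,0,0,0,0,0.045],
    [-0.14,-0.15,0,0,0,0,0.045]
  ]
}}

```text
t: 34.15
eef_pos: [0.4606, -0.2964, 0.2724]
tool_rot: [[-0.122, 0.993, 0.0], [0.993, 0.122, 0.001], [0.001, 0.0, -1.0]]
contact_force: [-0.9, -0.9, -0.1]
opening: 0.0448
```

```bash
python3 - <<'E'
from h import *
st();f=snap('top','top14');g=snap('side','side14')
crop(g,'c6',330,170,430,280,7)
crop(f,'c7',300,140,420,245,6)
E
```

```text
t 34.15 tcp [ 0.4606 -0.2964  0.2724] F [-0.9 -0.9 -0.1] op 0.044828146199013104 q [-6.490e-01  2.390e-01  1.498e+00  1.000e-03  1.405e+00 -7.720e-01]
[[-0.122  0.993  0.   ]
 [ 0.993  0.122  0.001]
 [ 0.001  0.    -1.   ]]
```

View pics/c6.png

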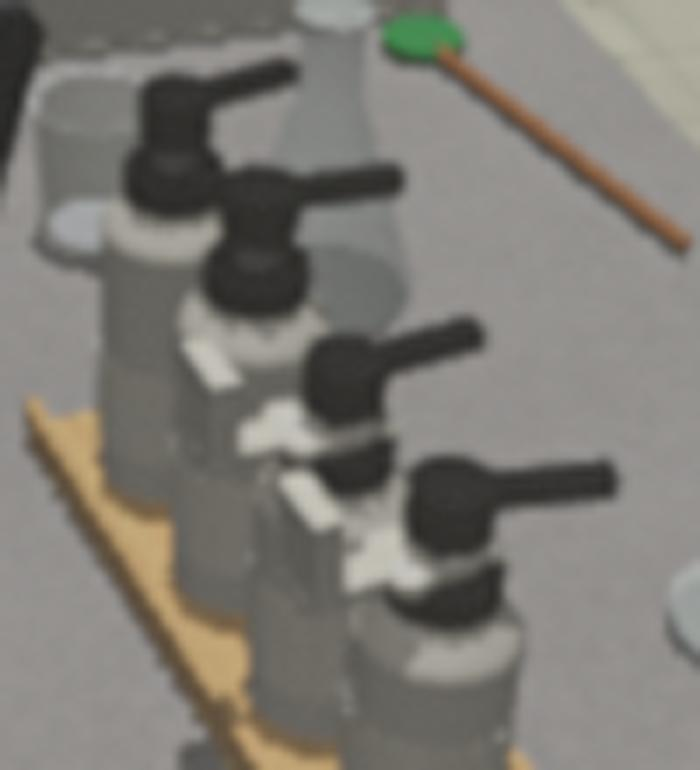

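View pics/c7.png

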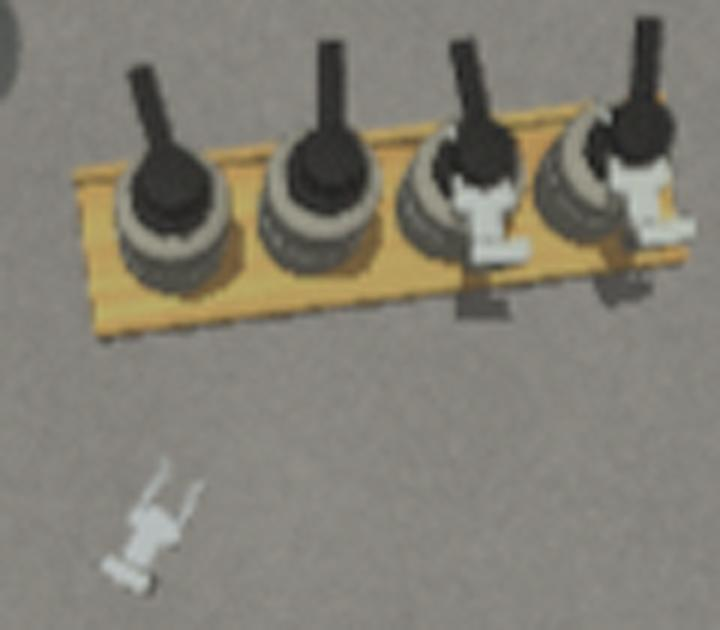

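>>> {"method": "step_arm", "body": {
  "rows": [
    [0.003,0.055,0,0,0,-0.1,0.045],
    [0.007,0.11,0,0,0,-0.2,0.045],
    [0.012,0.165,0,0,0,-0.3,0.045],
    [0.016,0.22,0,0,0,-0.4,0.045],
    [0.019,0.275,0,0,0,-0.5,0.045],
    [0.022,0.315,-0.04,0,0,-0.585,0.045],
    [0.022,0.315,-0.09,0,0,-0.585,0.045],
    [0.022,0.315,-0.13,0,0,-0.585,0.045],
    [0.022,0.315,-0.16,0,0,-0.585,0.045],
    [0.022,0.315,-0.172,0,0,-0.585,0.045]
  ]
}}

```text
t: 35.5
eef_pos: [0.481, 0.0197, 0.0986]
tool_rot: [[0.444, 0.896, -0.003], [0.896, -0.444, 0.0], [-0.001, -0.003, -1.0]]
contact_force: [-0.4, -0.3, 0.2]
opening: 0.045
```

>>> {"method": "step_arm", "body": {
  "rows": [
    [0,0,0,0,0,0,0.045],
    [0,0,0,0,0,0,0.045]
  ]
}}

```text
t: 35.75
eef_pos: [0.4836, 0.0186, 0.1013]
tool_rot: [[0.445, 0.895, 0.002], [0.895, -0.445, -0.0], [0.001, 0.002, -1.0]]
contact_force: [0.4, 0.5, 0.1]
opening: 0.0448
```

```bash
python3 - <<'E'
from h import *
st();f=snap('top','top15');g=snap('side','side15')
crop(g,'c6',250,150,370,290,5)
E
```

```text
t 35.75 tcp [0.4836 0.0186 0.1013] F [0.4 0.5 0.1] op 0.04483138560541104 q [-0.049  0.326  1.869  0.     0.944  0.413]
[[ 0.445  0.895  0.002]
 [ 0.895 -0.445 -0.   ]
 [ 0.001  0.002 -1.   ]]
```

View pics/c6.png

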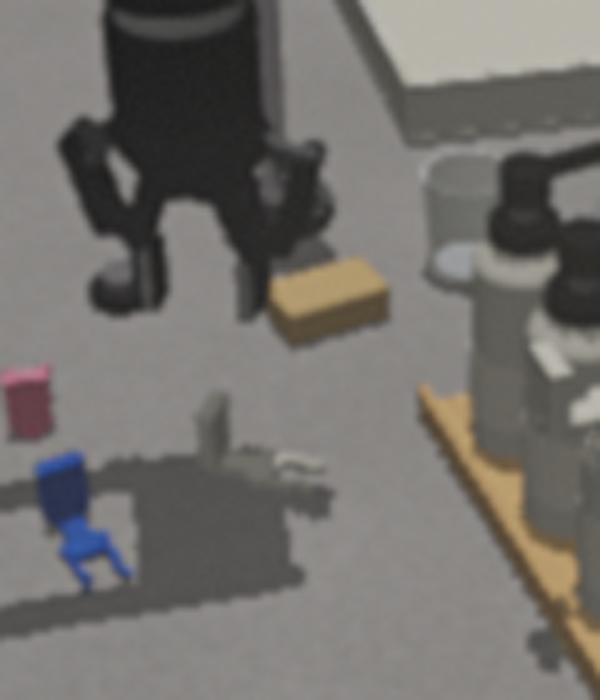

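>>> {"method": "step_arm", "body": {
  "rows": [
    [-0.001,-0.001,-0.02,0,0,0,0.045],
    [-0.001,-0.001,-0.04,0,0,0,0.045],
    [-0.001,-0.001,-0.058,0,0,0,0.045],
    [-0.001,-0.001,-0.07,0,0,0,0.045],
    [-0.001,-0.001,-0.078,0,0,0,0.045],
    [-0.001,-0.001,-0.083,0,0,0,0.045],
    [-0.001,-0.001,-0.086,0,0,0,0.045],
    [-0.001,-0.001,-0.086,0,0,0,0.045],
    [-0.001,-0.001,-0.086,0,0,0,0.045]
  ]
}}

```text
t: 36.98
eef_pos: [0.4817, 0.0174, 0.0143]
tool_rot: [[0.446, 0.895, 0.001], [0.895, -0.446, -0.0], [0.0, 0.0, -1.0]]
contact_force: [-0.1, 0.1, -0.3]
opening: 0.045
```

>>> {"method": "step_arm", "body": {
  "rows": [
    [0,0,0,0,0,0,0.02],
    [0,0,0,0,0,0,0.005],
    [0,0,0,0,0,0,0.0],
    [0,0,0,0,0,0,0.0],
    [0,0,0,0,0,0,0.0],
    [0,0,0,0,0,0,0.0]
  ],
  "grip_force": 90
}}

```text
t: 37.72
eef_pos: [0.4816, 0.0174, 0.0144]
tool_rot: [[0.446, 0.895, 0.0], [0.895, -0.446, -0.0], [0.0, 0.0, -1.0]]
contact_force: [-1.2, -0.2, 6.0]
opening: 0.0083
```

>>> {"method": "step_arm", "body": {
  "rows": [
    [0,0,0.01,0,0,0,0],
    [0,0,0.03,0,0,0,0],
    [0,0,0.07,0,0,0,0],
    [0,0,0.12,0,0,0.05,0],
    [0.01,-0.015,0.17,0,0,0.15,0],
    [0.03,-0.035,0.18,0,0,0.25,0],
    [0.05,-0.06,0.18,0,0,0.36,0],
    [0.07,-0.08,0.175,0,0,0.47,0],
    [0.085,-0.095,0.165,0,0,0.5855,0],
    [0.0897,-0.1008,0.155,0,0,0.5855,0]
  ]
}}

```text
t: 38.98
eef_pos: [0.5719, -0.0842, 0.1689]
tool_rot: [[-0.121, 0.993, 0.0], [0.993, 0.121, -0.0], [-0.0, 0.0, -1.0]]
contact_force: [0.0, -0.0, -0.5]
opening: 0.0087
```

>>> {"method": "step_arm", "body": {
  "rows": [
    [0,0,-0.002,0,0,0,0],
    [0,0,-0.0024,0,0,0,0],
    [0,0,-0.0024,0,0,0,0],
    [0,0,-0.0024,0,0,0,0]
  ]
}}

```text
t: 39.48
eef_pos: [0.5711, -0.083, 0.1672]
tool_rot: [[-0.123, 0.992, 0.001], [0.992, 0.123, -0.0], [-0.0, 0.001, -1.0]]
contact_force: [-0.3, 0.4, -0.4]
opening: 0.0085
```

```bash
python3 - <<'E'
from h import *
st();f=snap('top','top16');g=snap('side','side16')
crop(g,'c6',310,150,410,250,7)
t=np.array(status.get_state()['eef_pos'][:2]);d=np.array([.992,.123]);l=np.array([-.123,.992])
for b in (.0115,-.0115): print((proj(g,[*(t+.061*d+b*l),.156])-[310,150])*7)
E
```

```text
t 39.475 tcp [ 0.5711 -0.083   0.1672] F [-0.3  0.4 -0.4] op 0.008473346794259267 q [-0.218  0.364  1.592  0.     1.185 -0.341]
[[-0.123  0.992  0.001]
 [ 0.992  0.123 -0.   ]
 [-0.     0.001 -1.   ]]
[307.58001843 377.87471494]
[334.45333003 411.93186457]
```

View pics/c6.png

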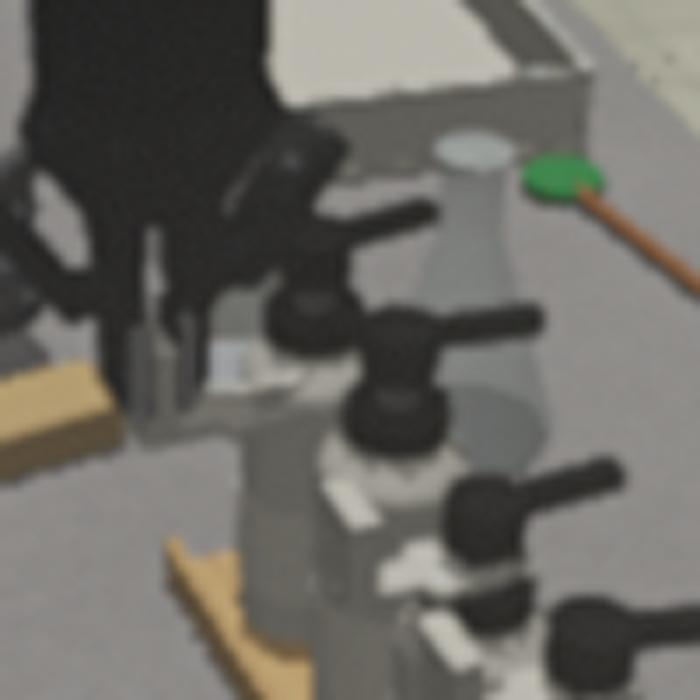

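>>> {"method": "step_arm", "body": {
  "rows": [
    [0.005,0.0003,0,0,0,0,0],
    [0.01,0.0008,0,0,0,0,0],
    [0.015,0.0014,0,0,0,0,0],
    [0.02,0.002,0,0,0,0,0],
    [0.024,0.0025,0,0,0,0,0],
    [0.027,0.0029,0,0,0,0,0],
    [0.03,0.0033,0,0,0,0,0],
    [0.033,0.0037,0,0,0,0,0],
    [0.033,0.0037,0,0,0,0,0]
  ]
}}

```text
t: 40.7
eef_pos: [0.6029, -0.0802, 0.166]
tool_rot: [[-0.123, 0.992, -0.003], [0.992, 0.123, -0.001], [-0.0, -0.003, -1.0]]
contact_force: [-3.5, -2.9, -0.1]
opening: 0.0086
```

>>> {"method": "step_arm", "body": {
  "rows": [
    [0.002,0.0002,0,0,0,0,0],
    [0.004,0.0005,0,0,0,0,0],
    [0.004,0.0005,0,0,0,0,0]
  ]
}}

```text
t: 41.08
eef_pos: [0.608, -0.0795, 0.1665]
tool_rot: [[-0.123, 0.992, -0.001], [0.992, 0.123, -0.0], [-0.0, -0.001, -1.0]]
contact_force: [-3.2, -3.2, -0.4]
opening: 0.0081
```

>>> {"method": "step_arm", "body": {
  "rows": [
    [0.002,0.0002,0,0,0,0,0],
    [0.004,0.0005,0,0,0,0,0],
    [0.004,0.0005,0,0,0,0,0]
  ]
}}

```text
t: 41.45
eef_pos: [0.6143, -0.0788, 0.1674]
tool_rot: [[-0.123, 0.992, 0.004], [0.992, 0.123, -0.0], [-0.001, 0.004, -1.0]]
contact_force: [1.7, -2.3, -0.8]
opening: 0.0083
```

>>> {"method": "step_arm", "body": {
  "rows": [
    [0.002,0.0002,0,0,0,0,0],
    [0.004,0.0005,0,0,0,0,0],
    [0.004,0.0005,0,0,0,0,0]
  ]
}}

```text
t: 41.82
eef_pos: [0.6156, -0.0785, 0.1666]
tool_rot: [[-0.123, 0.992, -0.001], [0.992, 0.123, -0.0], [-0.0, -0.001, -1.0]]
contact_force: [-2.9, -3.6, 0.9]
opening: 0.0082
```

>>> {"method": "step_arm", "body": {
  "rows": [
    [0.002,0.0002,0,0,0,0,0],
    [0.004,0.0005,0,0,0,0,0],
    [0.004,0.0005,0,0,0,0,0]
  ]
}}

```text
t: 42.2
eef_pos: [0.6159, -0.0783, 0.1662]
tool_rot: [[-0.123, 0.992, -0.009], [0.992, 0.123, -0.001], [0.0, -0.009, -1.0]]
contact_force: [-10.2, -5.7, 4.6]
opening: 0.0089
```

Same pattern: it snaps, then stops dead with the force rising. I'll press a little more, then release and retreat.

>>> {"method": "step_arm", "body": {
  "rows": [
    [0.001,0.0002,0,0,0,0,0],
    [0.002,0.0003,0,0,0,0,0],
    [0.002,0.0003,0,0,0,0,0]
  ]
}}

```text
t: 42.58
eef_pos: [0.6161, -0.0783, 0.1663]
tool_rot: [[-0.123, 0.992, -0.012], [0.992, 0.123, -0.001], [0.0, -0.012, -1.0]]
contact_force: [-13.4, -5.4, 8.6]
opening: 0.0085
```

>>> {"method": "step_arm", "body": {
  "rows": [
    [-0.006,0,0,0,0,0,0],
    [-0.006,0,0,0,0,0,0.02],
    [-0.006,0,0,0,0,0,0.02],
    [-0.006,0,0,0,0,0,0.02],
    [-0.006,0,0.01,0,0,0,0.02],
    [-0.006,0,0.03,0,0,0,0.02],
    [-0.006,0,0.06,0,0,0,0.02],
    [-0.006,0,0.1,0,0,0,0.03],
    [-0.03,0,0.12,0,0,0,0.045]
  ]
}}

```text
t: 43.7
eef_pos: [0.5947, -0.0776, 0.2899]
tool_rot: [[-0.124, 0.992, 0.006], [0.992, 0.124, -0.001], [-0.002, 0.006, -1.0]]
contact_force: [-0.1, 0.5, 0.3]
opening: 0.045
```

>>> {"method": "step_arm", "body": {
  "rows": [
    [-0.05,0.04,-0.02,0,0,0,0.03],
    [-0.08,0.09,-0.04,0,0,0,0.01],
    [-0.11,0.14,-0.05,0,0,0,0],
    [-0.142,0.2,-0.06,0,0,0,0],
    [-0.142,0.25,-0.07,0,0,0,0],
    [-0.142,0.276,-0.08,0,0,0,0],
    [-0.142,0.276,-0.08,0,0,0,0]
  ]
}}

```text
t: 44.58
eef_pos: [0.4499, 0.2004, 0.2068]
tool_rot: [[-0.127, 0.992, -0.0], [0.992, 0.127, 0.0], [0.0, -0.0, -1.0]]
contact_force: [0.7, 0.3, 0.6]
opening: -0.0002
```

```bash
python3 - <<'E'
from h import *
st();f=snap('top','top17');g=snap('side','side17')
crop(g,'c6',330,170,430,280,7)
crop(f,'c7',150,130,420,290,2.9)
E
```

```text
t 44.575 tcp [0.4499 0.2004 0.2068] F [0.7 0.3 0.6] op -0.0002012183386274391 q [0.333 0.214 1.709 0.    1.219 0.206]
[[-0.127  0.992 -0.   ]
 [ 0.992  0.127  0.   ]
 [ 0.    -0.    -1.   ]]
```

View pics/c6.png

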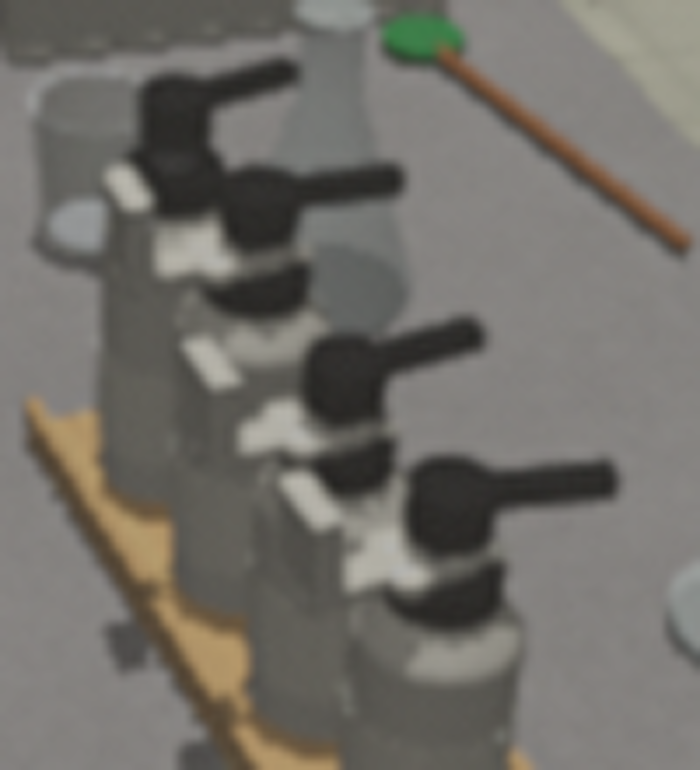

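View pics/top17.png

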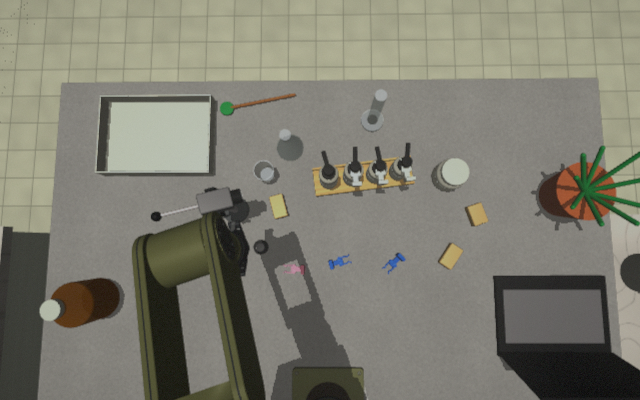

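All three clips are seated alike and no white clip is left on the table. The camera is still aimed, with its ball at (155,216). Now I'll press record again to stop.

>>> {"method": "step_arm", "body": {
  "rows": [
    [-0.002,-0.003,-0.05,0,0,0,0],
    [-0.002,-0.003,-0.1,0,0,0,0],
    [-0.002,-0.003,-0.14,0,0,0,0],
    [-0.002,-0.003,-0.16,0,0,0,0],
    [-0.002,-0.003,-0.17,0,0,0,0],
    [-0.002,-0.003,-0.17,0,0,0,0],
    [-0.002,-0.003,-0.17,0,0,0,0]
  ]
}}

```text
t: 45.55
eef_pos: [0.4493, 0.1955, 0.0377]
tool_rot: [[-0.123, 0.992, 0.002], [0.992, 0.123, 0.001], [0.0, 0.002, -1.0]]
contact_force: [0.4, -0.4, 0.3]
opening: 0.0
```

>>> {"method": "step_arm", "body": {
  "rows": [
    [0,0,-0.005,0,0,0,0],
    [0,0,-0.01,0,0,0,0],
    [0,0,-0.014,0,0,0,0],
    [0,0,-0.018,0,0,0,0],
    [0,0,-0.021,0,0,0,0],
    [0,0,-0.023,0,0,0,0],
    [0,0,-0.023,0,0,0,0],
    [0,0,-0.023,0,0,0,0]
  ]
}}

```text
t: 46.55
eef_pos: [0.4482, 0.1956, 0.0157]
tool_rot: [[-0.123, 0.992, 0.001], [0.992, 0.123, 0.0], [0.0, 0.001, -1.0]]
contact_force: [-4.4, -1.2, 24.6]
opening: -0.0003
```

Bottomed at z 0.0157 with 25 N, the same stop as the first press. I'll lift clear and make the final checks.

>>> {"method": "step_arm", "body": {
  "rows": [
    [0,0,0.005,0,0,0,0],
    [0,0,0.015,0,0,0,0],
    [0,0,0.05,0,0,0,0],
    [0,0,0.1,0,0,0,0],
    [0,-0.03,0.15,0,0,0,0],
    [0,-0.06,0.2,0,0,0,0],
    [0,-0.06,0.2,0,0,0,0]
  ]
}}

```text
t: 47.42
eef_pos: [0.451, 0.1347, 0.2179]
tool_rot: [[-0.121, 0.993, 0.009], [0.993, 0.121, 0.001], [0.0, 0.009, -1.0]]
contact_force: [0.3, -0.3, 0.5]
opening: -0.0002
```

```bash
python3 - <<'E'
from h import *
st();f=snap('top','top18');g=snap('side','side18')
dk=lambda c:c.max(-1)<60
print(blob(f,(149,208,164,224),dk)[0],blob(g,(278,104,290,118),dk)[0])
crop(f,'c7',300,140,420,200,6)
E
```

```text
t 47.425 tcp [0.451  0.1347 0.2179] F [ 0.3 -0.3  0.5] op -0.0002498794155605272 q [ 2.010e-01  1.680e-01  1.739e+00 -1.000e-03  1.225e+00  8.000e-02]
[[-0.121  0.993  0.009]
 [ 0.993  0.121  0.001]
 [ 0.     0.009 -1.   ]]
[155.50684932 216.06849315] [281.07407407 111.46296296]
```

View pics/side18.png

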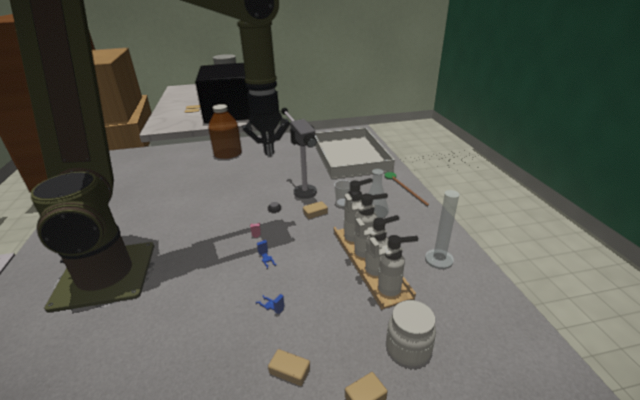

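View pics/c7.png

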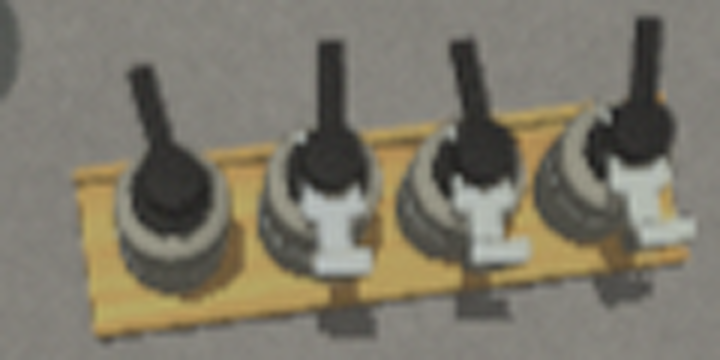

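The ball in the top view is unchanged (155.5,216.1), the three clips are home and the bystanders are unmoved. The side-view ball reading is off only because the gripper sits behind it. Handing in.

```bash
python3 -c "
from h import *
print(job_done())"
```

```text
the job is handed in; nothing more can be done
None
```

I did the whole job in the order asked and handed it in at about 47 s; no verdict came back.

**What I did**
- **Aim:** I turned the camera by its ball grip until it pointed at the middle of the pump row, then let go.
- **Record:** I pressed the button fully once before the clips and once after. Both presses hit the same end stop, at 52 N and 25 N.
- **Clips:** I pushed all three white clips onto the three right-hand bottles (one tall, two short). Each was pressed until it snapped and would go no further. No fourth white clip was visible, and I left the blue and pink look-alikes alone.

**Last checks**
- **Clips:** All three sit alike under the pump heads with the tabs towards the robot. The first clip's jaw tip matched its predicted home position; the other two I judged by force, stopping point and appearance.
- **Camera aim:** Measured right after I let go, the pan looked about 0.9° off and the tilt about 0.3° off. That is near the limit of what I could measure, so I left it. The ball had not moved in the final top view.
- **Other things:** Nothing else appears to have moved, going by eye.

**Disagreements**
- **Robot and images:** They differed by about 3 mm in x at the seated clips. The offset was steady, so it did not affect the fit.
- **Final side view of the ball:** This reading was unusable because the gripper was behind it.

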